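Seat the check standards against the stop wall of a tilting magazine

ROBOT

A 6-joint arm with a two-finger parallel gripper is mounted at the origin on the work surface. World frame = base frame: x ahead of the robot, y to its left, z up, the work surface at z = 0. Lengths are in mm, angles in rad, forces in N, time in s.
With the tool pointing down it reaches from about 275 to 725 mm from the base axis. Payload 15.9 kg.
Tool frame: the origin (TCP) lies at the very end of the fingers, on their centre line; the grasp point (between the pads) lies 19 mm behind it; y points along the fingers, x is the direction in which the jaws open and shut, and the axes are right-handed (so a half turn about y gives the same grasp; the last joint's range is limited). The gripper opens to 85 mm and grips with 20 to 120 N. Pads are 22 mm wide; open, the fingers measure 114 mm over their backs; the gripper's body (76 mm by 85 mm) begins 54 mm behind the grasp point. The pads swing forward as they close: fully open they stand 13 mm farther back than shut.
Start: joints at [0, 0.213, -0.034, 1.323, 0, 1.571], TCP at [499.985, -0, 231.306] pointing down, gripper open.
Joint ranges: [-2.98, 2.98], [-0.74, 1.72], [-1.14, 1.35], [-2.1, 2.04], [-1.57, 1.44], [-3.14, 3.14]. Speed limits (rad/s): [1.89, 1.89, 2.39, 2.57, 3.14, 3.14].

INTERFACE

Orientations are given as [roll, pitch, yaw] about the fixed x, y, z axes, in that order (R = Rz(yaw) Ry(pitch) Rx(roll)).
In Python, from rig import status, cams, bot gives the robot as it stands.
- The arm moves only by the shell command python3 -m crank 'ROWS' [FORCE]. ROWS is a JSON object of lists of equal length, an entry for each row: "dp": the shift along the tool's x, y, z in cm, a list of three; "yaw": the turn about the tool's y in degrees; "grip": the finger opening in cm, from 0 to 8.54. In form: {"dp": [[dx, dy, dz], ...], "yaw": [yaw, ...], "grip": [grip, ...]}. A call has 1 to 5 rows; each row is the pose to reach, as a shift and turn from the pose commanded when the call began, along the tool's axes at that moment; what a row does not reach only later rows make up. A row lasts 1/12 s, in which the tool goes at most 41.7 mm and 7.16 degrees, less where a joint would pass 70% of its speed; a pose out of reach is approached as far as the arm can. A call with a gripper value outside its range is refused whole. The fingers move at their own pace and stop on an object; FORCE is the grip in N (left out, the last holds). Time passes only in rows, so rows that repeat a pose let the fingers close. It gives the time, the measured TCP pose, the force and the opening at its end, in the units of the state.
- status.state(): the state, without advancing time (a new reading comes with each control period).
- cams.grab_frame(name): name is "scene" or "side" or "wrist"; returns the picture (420x560x3 uint8, red, green, blue); there is no depth.
- cams.calibration(name): a dict with "intrinsics" (3x3 intrinsics, pixels), "cam_to_world" (4x4, takes a point from camera to world coordinates). Camera axes: x right, y down, z forward; pixel columns grow to the right and rows downward; lengths in mm; the calibration is good to about 2 mm. A picture is of the moment at which its call begins: read the wrist's pose just before it. calibration takes no time and is no camera call; for the wrist camera it gives the pose at the moment of the call.
- bot.hand_in(): hands the job in, once; it reports no verdict.
The state is a dict: "clock": time; "joint_pos": joint angles; "qd": joint speeds; "joint_efforts": joint torques, N m; "eef_pos": TCP position; "ee_rot": TCP orientation; "force": force on the tool from outside, world axes, zero at the start; "moment": the same for the moment, N m; "grip_width": opening from 0.0 (shut) to 1.0 (fully open).
Only numpy, scipy, OpenCV 4.12 (cv2) and the standard library are available. Lean on these libraries where they do the work, as an engineer would, in place of code of your own. Each camera call takes 0.05 s, during which the arm holds its last target.

TASK

Get the reader's tilting tray ready for its daily check: first bring the tray level by its yellow handle, then put every check standard from the pale bench pad into it, side by side. With all of them in, tip the tray to the red 40 degree mark (never past 50), hold it there for three seconds so that they slide down to the green stop wall, and bring it back level. Finish with the tray level and every standard resting against the green wall; leave the tip rack, carton and wash bottle where they are.

Things in the scene. Friction and masses are not known exactly. Their poses are not given: they have to be found in the camera images.
- tray (a joint): tilt of the aluminium tray, rad: 0 level, positive lifts the handle side (nearest the robot) and lowers the green stop wall; travel -0.12 to 1.05; 40 degrees = 0.70. The hinge is stiff (0.9 N m of friction, about 7 N at the handle): the tray stays at the angle it is left at, loaded or not. It starts tipped by 0.15 to 0.35.
- cradle: fixed dark steel stand of the tray; place and yaw (within 0.2 rad) vary. Base plate 160 (x) by 345 (y) by 12 mm, origin under its centre; uprights 50 by 12 mm, 110 mm tall, at y = +-158 mm. White round scale plates (124 mm) outside them bear a broad black mark at level, thin ones every 10 degrees, a broad red one at 40; a black pointer turns with the tray.
- tray_pivot (a point): centre of the tray's inner floor, on the hinge axis, 85 mm above the bench. Axes turn with the tray: x from handle to green stop wall (away from the robot), y along the hinge, z out of the floor. The tray is an open box, inside 170 (x) by 270 (y) mm, walls 5 mm thick, 34 mm high; its floor has a slippery white liner on which things slide at 9 to 14 degrees.
- tray_stop (a point): foot of the green stop wall's inner face, mid-length, at floor height: 85 mm along x from tray_pivot, same axes. The tray's inside lies at x from -170 to 0 mm and y from -135 to 135 mm of this frame.
- tray_grip (a point): middle of the tray's yellow handle bar: round, 12 mm thick, 110 mm long along y, held at its ends. In tray_pivot's frame at x -120, z 45 mm: 30 mm outside the near wall's outer face and 11 mm above its rim, so fingers can pass either side of it from above; the bar can turn between the fingers as the tray is tipped. Axes as tray_pivot.
- amber_jar: check standard: amber glass jar with white screw cap and paper band, solid cylinder 36 mm diameter, 44 mm tall, about 70 g. Origin at its centre, z along its axis (up). Absent in some runs.
- blue_jar: check standard: white plastic jar with blue cap, cylinder 38 mm diameter, 42 mm tall, about 60 g. Origin at its centre, z along its axis (up). Absent in some runs.
- orange_pot: check standard: orange pot with black cap, cylinder 40 mm diameter, 40 mm tall, about 80 g. Origin at its centre, z along its axis (up). Absent in some runs.
- cuvette_block: check standard: grey plastic block with a yellow band and four glass slots on top, 44 (x) by 36 (y) by 40 (z) mm, about 80 g. Origin at its centre. Absent in some runs.
- filter_block: check standard: aluminium block with a round green glass window on top, 40 (x) by 38 (y) by 42 (z) mm, about 110 g. Origin at its centre. Absent in some runs.
- tip_rack: bystander: black pipette tip rack, 120 by 85 by 58 mm, on the bench to the right of the cradle. Origin at the centre of its underside.
- carton: bystander: cardboard box with a paper band, 120 by 90 by 50 mm, near left of the bench pad. Origin at the centre of its underside.
- wash_bottle: bystander: white bottle with red cap, 60 mm diameter, 140 mm tall, left of the bench pad, beyond the carton. Origin at the centre of its underside.
There are look-alikes about, which are no part of the job. Leave any turquoise look-alike of the cuvette_block alone.

How it is judged:
By the outcome, as a careful person would: the job done as asked, in the order asked, and still so for the second after the job is handed in, with the robot touching nothing.
Of amber_jar, blue_jar, orange_pot, cuvette_block, filter_block only 4 to 5 are there at a start; the rules pass over those that are not, and their reading is None.
At some moment in a run one of amber_jar, blue_jar, orange_pot, cuvette_block, filter_block may be knocked a few centimetres aside while the robot is not near it.
Once in a run the grip may slacken for a moment while it holds something.
It also fails if it takes over 210 s, if anything falls off the work surface, if the arm or the gripper's body presses on something with over 40 N, if the wrist force passes 120 N, or if a joint passes its speed limit or range.

## Working session

There is one attempt and no reset: what is moved stays moved. The work goes in short steps, Python scripts to look and compute and a shell command to move; the robot and the scene stay as the last step left them, time stands still between calls to the robot, and variables do not carry over. Pictures are saved under pics/ and viewed, and the job is handed in when it is done.

```bash
ls; mkdir -p pics; python3 - <<'E'
from rig import status,cams,bot
import cv2
print(status.state())
for n in ["scene","side","wrist"]:
    c=cams.calibration(n); print(n,c)
    cv2.imwrite(f"pics/{n}0.png",cams.grab_frame(n)[:,:,::-1])
E
```

```text
pics
{'clock': 0.0, 'joint_pos': array([ 1.72628331e-05,  2.13357525e-01, -3.50258952e-02,  1.32350167e+00,
        2.57802897e-05,  1.57081004e+00]), 'qd': array([-2.59700590e-03, -5.00538836e-04, -9.64092646e-05, -6.68607661e-04,
       -6.37554029e-04,  7.37786599e-04]), 'joint_efforts': array([-1.43474466e-03, -6.86183596e+01,  4.87125492e+01,  1.75234705e-02,
       -1.83502889e-04, -7.31988712e-05]), 'eef_pos': array([4.99673883e+02, 1.67620463e-02, 2.30828654e+02]), 'ee_rot': array([-1.57077056e+00,  1.08876803e-03,  3.54803987e-06]), 'force': array([-0.46223824, -0.2596046 ,  0.52575464]), 'moment': array([0.03559908, 0.0244143 , 0.01404402]), 'grip_width': 1.0017136135433777}
scene {'intrinsics': array([[420.92364064,   0.        , 286.55025281],
       [  0.        , 420.92364064, 216.7193493 ],
       [  0.        ,   0.        ,   1.        ]]), 'cam_to_world': array([[-3.96148673e-02,  5.43749645e-01, -8.38311986e-01,
         1.67308202e+03],
       [ 9.99152863e-01,  3.09141342e-02, -2.71638232e-02,
         6.54252413e+01],
       [ 1.11453701e-02, -8.38677912e-01, -5
[... 494 characters left out ...]
  [-2.19316786e-02, -8.73543760e-01, -4.86251273e-01,
         7.56787197e+02],
       [ 0.00000000e+00,  0.00000000e+00,  0.00000000e+00,
         1.00000000e+00]])}
wrist {'intrinsics': array([[346.90889069,   0.        , 276.8772576 ],
       [  0.        , 346.90889069, 210.21722498],
       [  0.        ,   0.        ,   1.        ]]), 'cam_to_world': array([[ 9.99999288e-01,  7.33694205e-04, -9.41592788e-04,
         4.99110646e+02],
       [ 4.57590380e-04, -9.64163822e-01, -2.65307209e-01,
         6.64622259e+01],
       [-1.10250406e-03,  2.65306589e-01, -9.64163471e-01,
         3.74179759e+02],
       [ 0.00000000e+00,  0.00000000e+00,  0.00000000e+00,
         1.00000000e+00]])}
```

View pics/scene0.png

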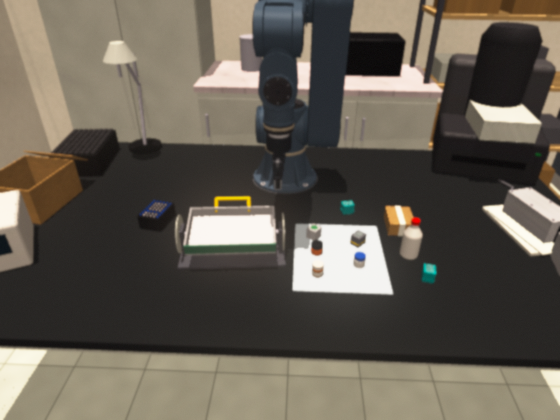

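View pics/side0.png

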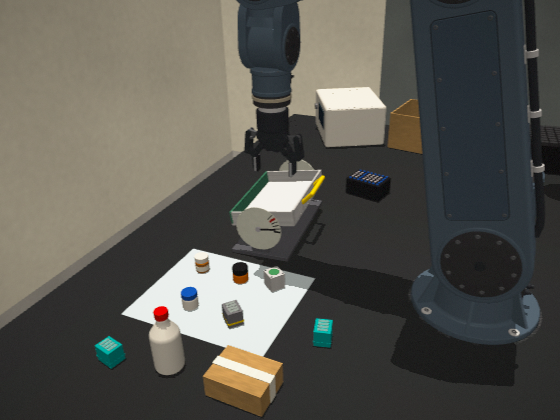

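View pics/wrist0.png

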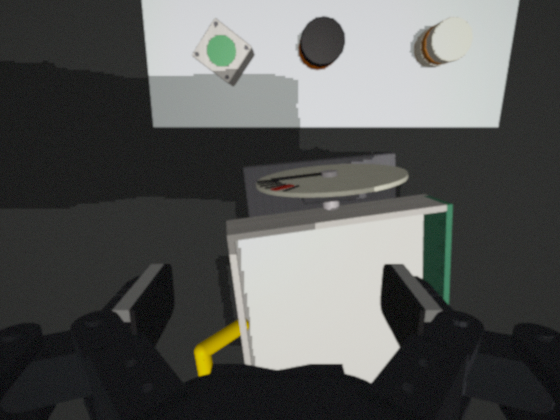

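```bash
python3 - <<'E'
import cv2
def crop(n,x0,y0,x1,y1,s,out):
    im=cv2.imread(f"pics/{n}.png")[y0:y1,x0:x1]
    im=cv2.resize(im,None,fx=s,fy=s,interpolation=cv2.INTER_CUBIC)
    for x in range((x0//20+1)*20,x1,20):
        cv2.putText(im,str(x),((x-x0)*s,10),0,.35,(0,255,255),1); cv2.line(im,((x-x0)*s,0),((x-x0)*s,4),(0,255,255),1)
    for y in range((y0//20+1)*20,y1,20):
        cv2.putText(im,str(y),(0,(y-y0)*s),0,.35,(0,255,255),1)
    cv2.imwrite(f"pics/{out}.png",im)
crop("scene0",165,185,295,275,6,"c_scene_tray")
crop("scene0",285,190,445,290,5,"c_scene_pad")
crop("side0",225,150,335,260,5,"c_side_tray")
crop("side0",130,240,340,360,3,"c_side_pad")
E
```

```text
(no output)
```

View pics/c_scene_tray.png

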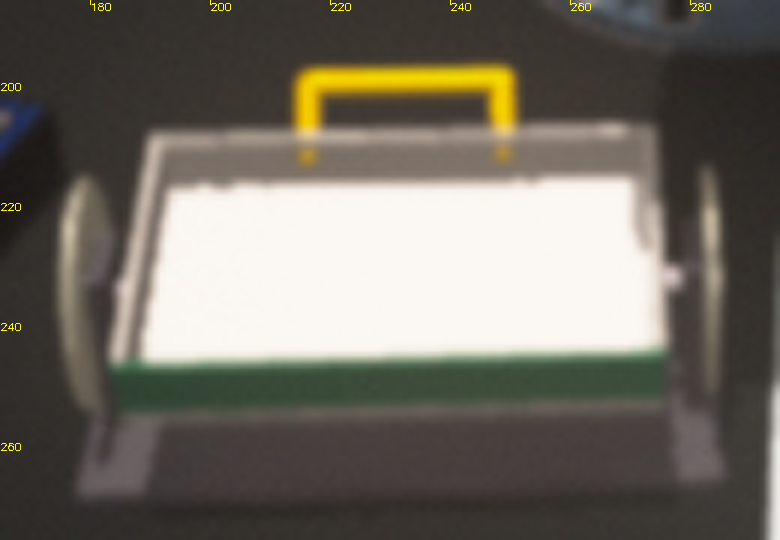

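View pics/c_side_tray.png

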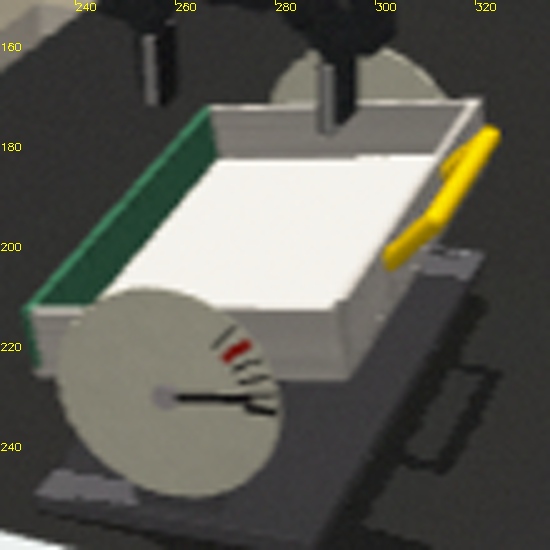

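View pics/c_scene_pad.png

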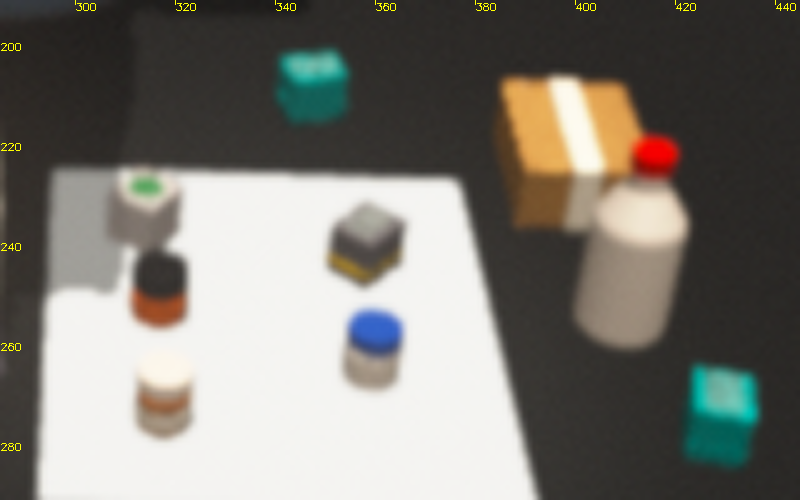

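View pics/c_side_pad.png

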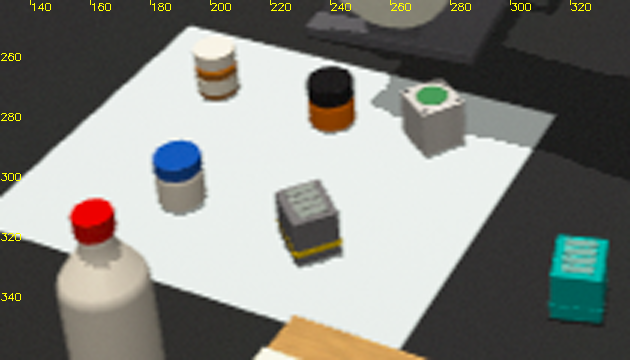

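```bash
cat > h.py <<'E'
import numpy as np, cv2
from scipy.optimize import least_squares
from rig import status,cams,bot
def proj(c,P):
    K=c["intrinsics"];T=np.linalg.inv(c["cam_to_world"])
    p=T[:3,:3]@np.asarray(P,float)+T[:3,3]; p=K@p; return p[:2]/p[2]
def ray(c,uv):
    d=np.linalg.inv(c["intrinsics"])@np.array([uv[0],uv[1],1.]); T=c["cam_to_world"]
    return T[:3,3],T[:3,:3]@d
def atz(c,uv,z):
    o,d=ray(c,uv); return (o+d*(z-o[2])/d[2])
def trayP(q,p):  # q=[x,y,yaw,tilt]
    x,y,yaw,t=q; c,s=np.cos(t),np.sin(t)
    # positive lifts -x side
    P=np.array([c*p[0]+s*p[2],p[1],-s*p[0]+c*p[2]])
    cy,sy=np.cos(yaw),np.sin(yaw)
    return np.array([x+cy*P[0]-sy*P[1],y+sy*P[0]+cy*P[1],85+P[2]])
def snap(n,name):
    c=cams.calibration(n); cv2.imwrite(f"pics/{name}.png",cams.grab_frame(n)[:,:,::-1]); return c
def crop(n,x0,y0,x1,y1,s,out):
    im=cv2.imread(f"pics/{n}.png")[y0:y1,x0:x1]
    im=cv2.resize(im,None,fx=s,fy=s,interpolation=cv2.INTER_CUBIC)
    for x in range((x0//20+1)*20,x1,20):
        cv2.putText(im,str(x),((x-x0)*s,10),0,.35,(0,0,255),1); cv2.line(im,((x-x0)*s,0),((x-x0)*s,4),(0,0,255),1)
    for y in range((y0//20+1)*20,y1,20):
        cv2.putText(im,str(y),(0,(y-y0)*s),0,.35,(0,0,255),1)
    cv2.imwrite(f"pics/{out}.png",im)
E
cat > cal0.py <<'E'
from h import *
import pickle
pickle.dump({n:cams.calibration(n) for n in("scene","side","wrist")},open("cal0.pkl","wb"))
E
python3 cal0.py
python3 - <<'E'
from h import *
import pickle; C=pickle.load(open("cal0.pkl","rb"))
obs=[("scene",(232.7,198.2),(-120,0,45)),("scene",(190,207.3),(-90,-140,34)),("scene",(274.2,206),(-90,140,34)),
("scene",(183.7,245.7),(90,-140,34)),("scene",(276.3,243.3),(90,140,34)),
("side",(230.6,211.6),(90,140,34)),("side",(266.6,171.2),(90,-140,34)),("side",(321,170),(-90,-140,34)),
("side",(324,176.4),(-120,-55,45)),("side",(303,202.4),(-120,55,45)),
("wrist",(228,220),(-90,140,34)),("wrist",(452,204),(90,140,34))]
f=lambda q:np.concatenate([proj(C[n],trayP(q,p))-uv for n,uv,p in obs])
r=least_squares(f,[500,-100,0,.25],loss="soft_l1"); print(r.x); print(r.fun.reshape(-1,2).round(1))
q=r.x; print("grip",trayP(q,(-120,0,45)),"level",trayP([*q[:3],0],(-120,0,45)))
# blocks: wrist and other
for nm,n,uv,z in [("filter","wrist",(222,50),42),("orange","wrist",(323,41),40),("amber","wrist",(453,38),44),
 ("filter","scene",(313.5,228),42),("orange","scene",(317,246),40),("amber","scene",(317.5,264),44),("cuv","scene",(358.5,235.5),40),("blue","scene",(360,256),42),
 ("filter","side",(274,273),42),("orange","side",(240,268),40),("amber","side",(201,256),44),("cuv","side",(232.5,307.5),40),("blue","side",(189,294),42),("cartonside","side",(243,377),50),("bottletop","side",(161,314),140)]:
    print(nm,n,atz(C[n],uv,z).round(1))
E
```

```text
[ 5.56099879e+02 -1.47927261e+02  7.07019509e-02  1.49384797e-01]
[[ 0.8 -0.1]
 [ 1.3 -0.8]
 [ 0.5 -0.1]
 [-0.7 -1. ]
 [-1.1  0.5]
 [-2.8  0.6]
 [ 0.2  0.3]
 [ 0.5  0.6]
 [-1.5  2.2]
 [ 7.7 -7.2]
 [-0.7  8.6]
 [ 1.4 -0.8]]
grip [ 444.41341088 -155.83689591  147.35840422] level [ 436.39967975 -156.4044283   130.        ]
filter wrist [450.4 121.5  42. ]
orange wrist [539.4 129.1  40. ]
amber wrist [651.7 130.8  44. ]
filter scene [455.6 120.9  42. ]
orange scene [557.  131.1  40. ]
amber scene [655.1 130.4  44. ]
cuv scene [489.5 274.5  40. ]
blue scene [605.3 267.1  42. ]
filter side [445.6 124.   42. ]
orange side [533.1 134.6  40. ]
amber side [647.6 131.   44. ]
cuv side [475.6 274.2  40. ]
blue side [589.8 273.   42. ]
cartonside side [353.8 450.5  50. ]
bottletop side [523.  447.5 140. ]
```

```bash
python3 - <<'E'
from h import *
import pickle; C=pickle.load(open("cal0.pkl","rb"))
crop("wrist0",180,180,480,400,2,"cw0") 
obs=[("scene",(232.7,198.2),(-120,0,45)),("scene",(190,207.3),(-90,-140,34)),("scene",(274.2,206),(-90,140,34)),
("scene",(183.7,245.7),(90,-140,34)),("scene",(276.3,243.3),(90,140,34)),
("side",(230.6,211.6),(90,140,34)),("side",(266.6,171.2),(90,-140,34)),("side",(321,170),(-90,-140,34)),
("side",(324,176.4),(-120,-55,45)),("side",(313,191),(-120,55,45)),
("wrist",(230,237),(-90,140,34)),("wrist",(452,204),(90,140,34)),("wrist",(203,352),(-120,55,45))]
f=lambda q:np.concatenate([proj(C[n],trayP(q,p))-uv for n,uv,p in obs])
r=least_squares(f,[500,-100,0,.25],loss="soft_l1"); print(r.x); print(r.fun.reshape(-1,2).round(1))
q=r.x; print("grip",trayP(q,(-120,0,45)),"level",trayP([*q[:3],0],(-120,0,45)))
E
```

```text
[ 5.58102456e+02 -1.51537726e+02  8.71277941e-02  1.71230067e-01]
[[-0.9 -0.3]
 [-0.5 -0.5]
 [-1.  -0.4]
 [-1.6  0.5]
 [-1.8  1.1]
 [-2.3  0.9]
 [-0.9  0.4]
 [-0.6 -0.8]
 [-2.3  0.4]
 [-2.4  2.4]
 [-1.6 -1.1]
 [-0.2  1.2]
 [ 0.  -0.2]]
grip [ 447.94454577 -161.1599018   149.78926295] level [ 438.55764284 -161.97983777  130.        ]
```

View pics/cw0.png

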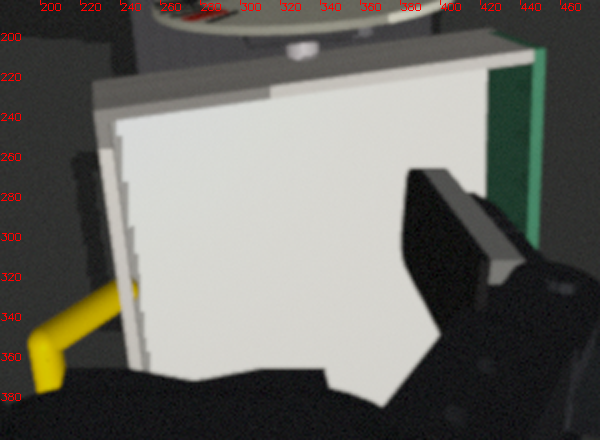

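```bash
python3 -m crank '{"dp":[[-1.3,0,-4],[-2.6,0,-8],[-3.9,0,-12],[-5.2,0,-16.1],[-5.2,0,-16.1]],"yaw":[-2,-4,-5,-5,-5],"grip":[8,8,8,8,8]}' 
python3 -c "
from h import *
print(status.state()['eef_pos'],status.state()['ee_rot']);print(snap('wrist','w1'))"
```

```text
clock: 0.57
eef_pos: [445.8, -166.1, 231.2]
ee_rot: [-1.572, 0.001, 0.083]
force: [0.1, 0.2, 0.8]
grip_width: 0.936
[ 445.83042917 -166.0769986   231.20510084] [-1.57213961e+00  9.09068968e-04  8.25867761e-02]
{'intrinsics': array([[346.90889069,   0.        , 276.8772576 ],
       [  0.        , 346.90889069, 210.21722498],
       [  0.        ,   0.        ,   1.        ]]), 'cam_to_world': array([[ 9.96553131e-01,  8.02189801e-02,  2.11369797e-02,
         4.39687025e+02],
       [ 8.29507078e-02, -9.60462180e-01, -2.65766028e-01,
        -9.96364448e+01],
       [-1.01821014e-03,  2.66603295e-01, -9.63805814e-01,
         3.74422499e+02],
       [ 0.00000000e+00,  0.00000000e+00,  0.00000000e+00,
         1.00000000e+00]])}
```

View pics/w1.png

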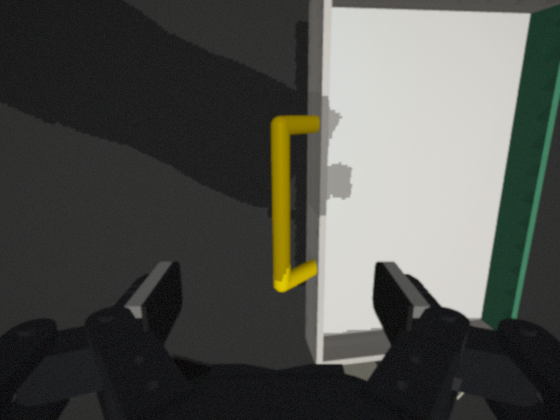

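```bash
python3 -c "
from h import *
c=snap('wrist','w1b');print(status.state()['eef_pos'],c['cam_to_world'][:3,3])
for uv in [(281,124),(283,284)]: print(atz(c,uv,150),atz(c,uv,155))"
```

```text
[ 447.3547327  -162.37482312  231.18484389] [440.4692747  -97.83609647 374.46571378]
[ 443.37824925 -103.29535592  150.        ] [ 443.3134515  -103.17375028  155.        ]
[ 454.31018912 -213.50722183  150.        ] [ 454.00188114 -210.93063399  155.        ]
```

View pics/w1b.png

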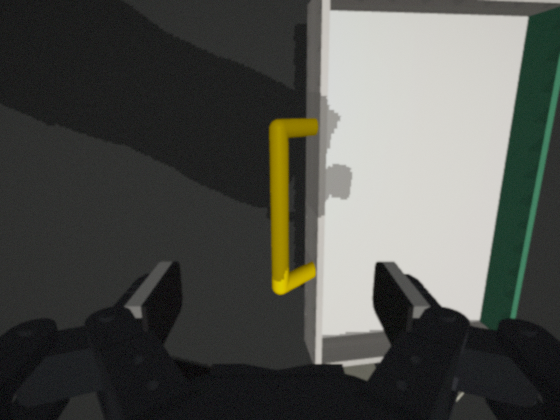

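```bash
python3 -m crank '{"dp":[[0,1,0],[0,2,0],[0,3,0],[0,3,0],[0,3,0]],"yaw":[-0.5,-0.5,-0.5,-0.5,-0.5],"grip":[2.2,2.2,2.2,2.2,2.2]}' 25
python3 -c "
from h import *
c=snap('wrist','w2');print(status.state()['eef_pos'],c['cam_to_world'][:3,3])"
```

```text
clock: 1.08
eef_pos: [447.7, -160.1, 200.4]
ee_rot: [-1.57, 0.002, 0.097]
force: [0.9, 0.4, 0.1]
grip_width: 0.262
[ 447.95748736 -160.33305129  201.02421257] [440.64037467 -94.01472744 343.75760574]
```

View pics/w2.png

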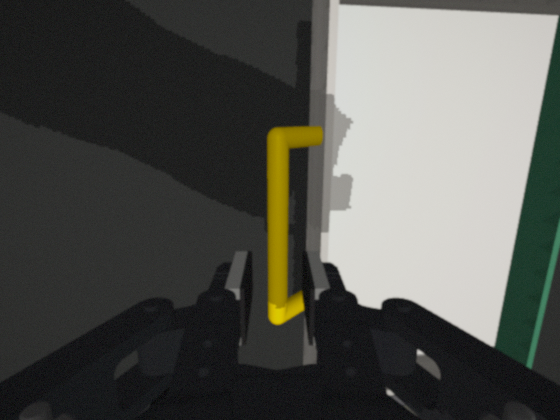

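```bash
python3 -m crank '{"dp":[[0.1,2,0],[0.1,4,0],[0.1,6,0],[0.1,6.6,0],[0.1,6.6,0]],"yaw":[0,0,0,0,0],"grip":[2.2,2.2,2.2,2.2,2.2]}' 
python3 -m crank '{"dp":[[0,0,0],[0,0,0],[0,0,0],[0,0,0]],"yaw":[0,0,0,0],"grip":[0.8,0.8,0.8,0.8]}' 30
python3 -c "
from h import *
snap('side','s3')
crop('s3',225,130,335,250,5,'s3c')"
```

```text
clock: 1.55
eef_pos: [448.3, -160.5, 134.5]
ee_rot: [-1.57, 0.002, 0.096]
force: [-0.3, -0.2, -0.2]
grip_width: 0.251
clock: 1.88
eef_pos: [448.1, -160.9, 136.2]
ee_rot: [-1.571, 0.001, 0.096]
force: [-9.2, -0.1, -0.6]
grip_width: 0.124
```

View pics/s3c.png

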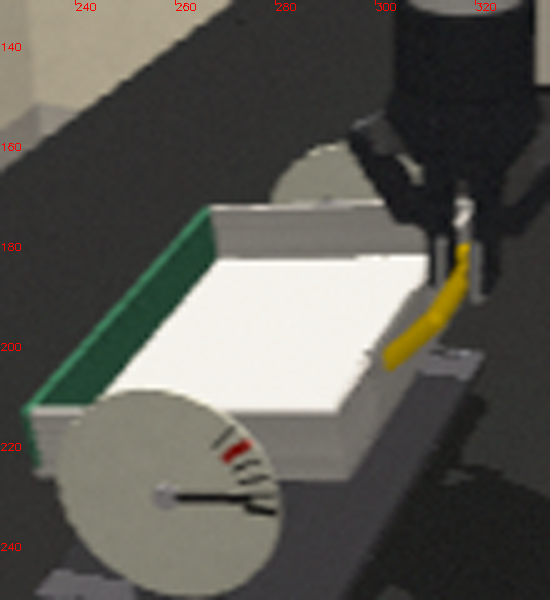

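```bash
python3 -m crank '{"dp":[[-0.25,0.5,0],[-0.5,0.95,0],[-0.75,1.5,0],[-0.95,1.95,0],[-0.95,1.95,0]],"yaw":[0,0,0,0,0],"grip":[0.8,0.8,0.8,0.8,0.8]}' 
python3 -c "
from h import *
snap('side','s4')
crop('s4',225,130,335,250,6,'s4c')"
```

```text
clock: 2.35
eef_pos: [439.6, -161.8, 116.9]
ee_rot: [-1.571, -0.001, 0.096]
force: [-1.9, 2.1, -5.2]
grip_width: 0.125
```

View pics/s4c.png

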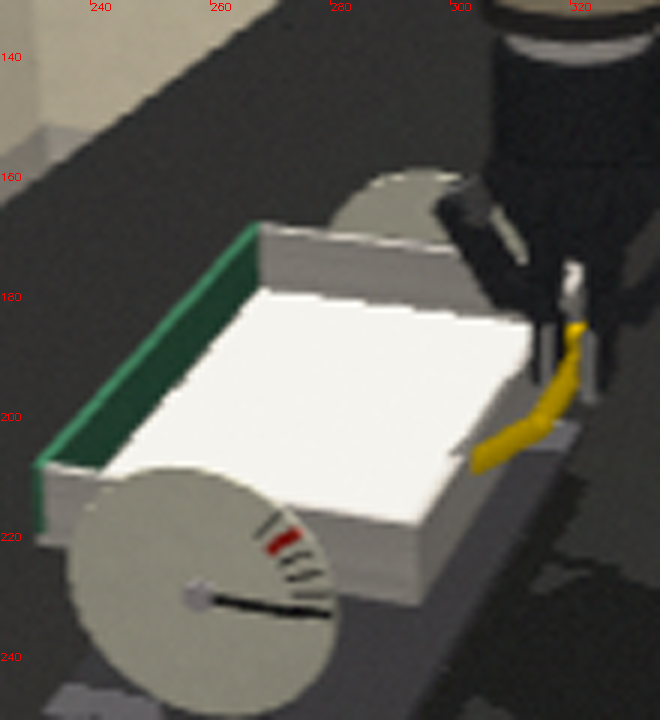

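```bash
python3 -m crank '{"dp":[[0,0,0],[0,0,0],[0,0,0],[0,0,0],[0,0,0]],"yaw":[0,0,0,0,0],"grip":[0.8,0.8,2.2,2.2,2.2]}' 
python3 -m crank '{"dp":[[0,-2,0],[0,-5,0],[0,-9,0],[0,-12,0],[0,-12,0]],"yaw":[0,0,0,0,0],"grip":[2.2,2.2,2.2,5,8]}' 
python3 -c "
from h import *
import pickle
c=snap('side','s5');c2=snap('wrist','w5');pickle.dump(c2,open('c5.pkl','wb'));snap('scene','sc5')
crop('s5',225,150,335,250,7,'s5c');crop('sc5',165,185,295,275,6,'sc5c')"
```

```text
clock: 2.82
eef_pos: [440.2, -162.1, 116.4]
ee_rot: [-1.571, -0.001, 0.096]
force: [0.3, -0.3, -0.5]
grip_width: 0.259
clock: 3.23
eef_pos: [441.8, -162.7, 241.8]
ee_rot: [-1.574, -0.007, 0.096]
force: [1.6, -0.8, 0.6]
grip_width: 0.526
```

View pics/s5c.png

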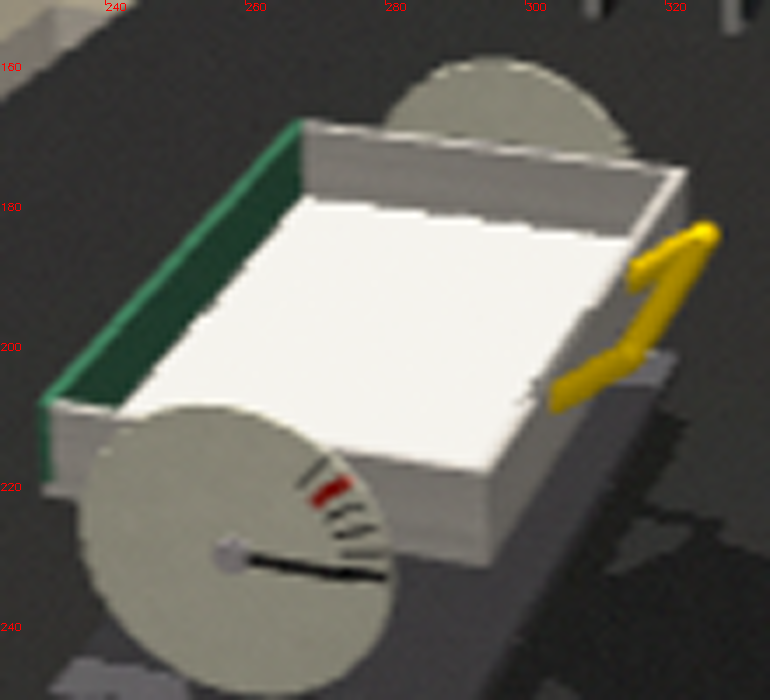

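View pics/w5.png

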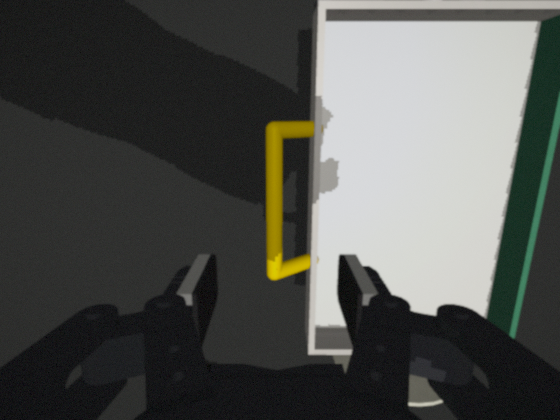

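View pics/sc5c.png

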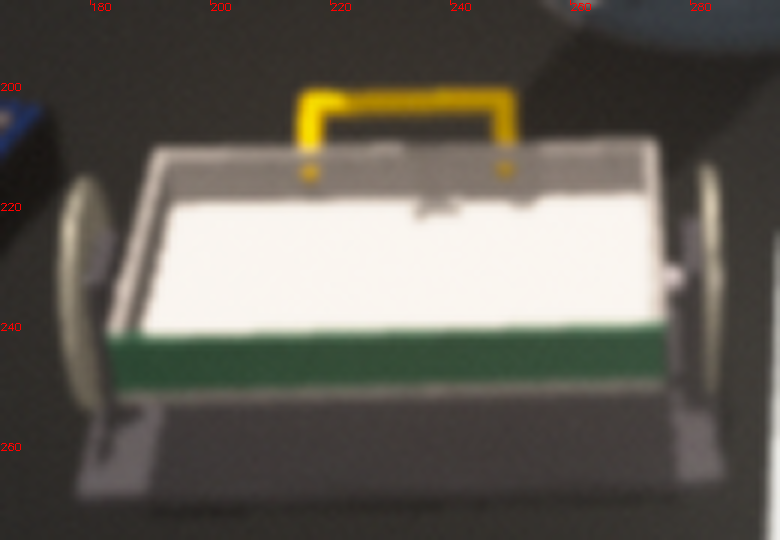

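```bash
python3 - <<'E'
from h import *
import pickle; C=pickle.load(open("cal0.pkl","rb")); C["w5"]=pickle.load(open("c5.pkl","rb"))
A=[("scene",(232.7,198.2),(-120,0,45)),("scene",(190,207.3),(-90,-140,34)),("scene",(274.2,206),(-90,140,34)),
("scene",(183.7,245.7),(90,-140,34)),("scene",(276.3,243.3),(90,140,34)),
("side",(230.6,211.6),(90,140,34)),("side",(266.6,171.2),(90,-140,34)),("side",(321,170),(-90,-140,34)),
("wrist",(230,237),(-90,140,34)),("wrist",(452,204),(90,140,34)),("wrist",(203,352),(-120,55,45))]
B=[("side",(231.4,207.4),(90,140,34)),("side",(267.9,167.4),(90,-140,34)),("side",(323,174.6),(-90,-140,34)),("side",(294.7,217.1),(-90,140,34)),
("scene",(183.3,241),(90,-140,34)),("scene",(276.3,239),(90,140,34)),("scene",(190.8,210),(-90,-140,34)),("scene",(274.2,208.3),(-90,140,34)),("scene",(232.7,202),(-120,0,45)),
("w5",(274,130),(-120,52,45)),("w5",(275,272),(-120,-52,45)),("w5",(320,3),(-90,140,34)),("w5",(308,354),(-90,-140,34))]
def f(q): return np.concatenate([proj(C[n],trayP([q[0],q[1],q[2],q[3]],p))-uv for n,uv,p in A]+[proj(C[n],trayP([q[0],q[1],q[2],q[4]],p))-uv for n,uv,p in B])
r=least_squares(f,[556,-150,.09,.17,0],loss="soft_l1"); print(r.x); print(r.fun.reshape(-1,2).round(1)[11:])
q=r.x; print("level",trayP([*q[:3],0],(-120,0,45)), status.state()['eef_pos'])
# pointer: 
E
```

```text
[ 5.58843149e+02 -1.51289414e+02  9.27073491e-02  1.64176143e-01
 -5.46579419e-03]
[[-2.1  0.1]
 [-1.5 -0.3]
 [-0.8 -0.6]
 [-1.3  0.3]
 [-1.4  0.2]
 [-1.6  0.1]
 [-0.6 -0.2]
 [-1.1 -0. ]
 [-0.6 -0.2]
 [ 0.5  5.1]
 [-0.8 -3. ]
 [-0.8 -1.6]
 [-0.2  0.4]]
level [ 439.35845934 -162.39836726  130.        ] [ 439.75786648 -161.88843152  235.79527388]
```

```bash
cat >> h.py <<'E'
from scipy.spatial.transform import Rotation as Ro
def go(x,y,z,yawdeg=None):
    s=status.state(); R=Ro.from_euler('xyz',s['ee_rot']).as_matrix(); p=s['eef_pos']
    R=Ro.from_euler('xyz',[-np.pi/2,0,s['ee_rot'][2]]).as_matrix()
    d=R.T@(np.array([x,y,z])-p)/10
    print('t',round(s['clock'],1),'pos',p.round(1),'yaw',round(np.degrees(s['ee_rot'][2]),1),'grip',round(s['grip_width'],3),'-> dp',d.round(2),'rows',round(np.linalg.norm(d)/4.17,1), 'yaw', None if yawdeg is None else round(np.degrees(s['ee_rot'][2])-yawdeg,1))
def slot(y,x=20,q=(559,-151.5,.094)):
    c,s=np.cos(q[2]),np.sin(q[2]); return (q[0]+c*x-s*y,q[1]+s*x+c*y)
E
python3 -c "
from h import *
go(449,121,230,-38)"
```

```text
t 3.4 pos [ 439.8 -161.9  235.8] yaw 5.5 grip 0.785 -> dp [ 3.63  0.58 28.07] rows 6.8 yaw 43.5
```

```bash
python3 -m crank '{"dp":[[0.5,0.1,4],[1,0.2,8],[1.5,0.3,12],[2,0.4,16],[2.5,0.5,20]],"yaw":[7,14,21,28,35],"grip":[7,7,7,7,7]}' 
python3 -c "
from h import *
go(449,121,230,-38)"
```

```text
clock: 3.8
eef_pos: [444.1, 16.2, 230.2]
ee_rot: [-1.572, 0.002, -0.44]
force: [1.0, -0.2, 0.4]
grip_width: 0.818
t 3.8 pos [444.1  16.2 230.2] yaw -25.2 grip 0.818 -> dp [-4.02  0.02  9.69] rows 2.5 yaw 12.8
```

```bash
python3 -m crank '{"dp":[[0,0,0],[0,0,0],[0,0,0]],"yaw":[0,0,0],"grip":[7,7,7]}' 
python3 -c "
from h import *
go(449,121,230,-38)"
```

```text
clock: 4.05
eef_pos: [444.6, 14.5, 230.6]
ee_rot: [-1.572, 0.001, -0.432]
force: [-0.1, -0.6, 0.4]
grip_width: 0.818
t 4.0 pos [444.6  14.5 230.6] yaw -24.8 grip 0.818 -> dp [-4.06  0.06  9.86] rows 2.6 yaw 13.2
```

```bash
python3 -m crank '{"dp":[[-1.3,0,3.2],[-2.7,0,6.6],[-4.06,0,9.9],[-4.06,0,9.9],[-4.06,0,9.9]],"yaw":[6,12,13.2,13.2,13.2],"grip":[7,7,7,7,7]}' 
python3 -c "
from h import *
import pickle
c=snap('wrist','w6');pickle.dump(c,open('c6.pkl','wb'))
go(449,121,230,-38)"
```

```text
clock: 4.47
eef_pos: [449.8, 121.7, 230.8]
ee_rot: [-1.572, 0.0, -0.662]
force: [0.1, -0.7, 0.1]
grip_width: 0.822
t 4.5 pos [449.8 120.8 230.9] yaw -38.0 grip 0.819 -> dp [-0.08  0.09 -0.04] rows 0.0 yaw -0.0
```

View pics/w6.png

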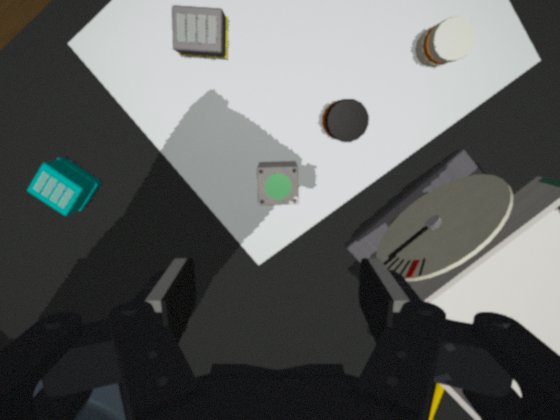

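```bash
python3 -c "
from h import *
import pickle
c=pickle.load(open('c6.pkl','rb'))
for n,uv,z in [('filter',(278,184),42),('orange',(346,120),40),('amber',(452,40),44),('cuv',(198,30),40)]: print(n,atz(c,uv,z))
print(proj(c,(449.8,120.8,42)))
p=atz(c,(278,184),42); go(p[0],p[1],14)
C=cams.calibration('scene')
"
```

```text
filter [451.11286127 122.01553052  42.        ]
orange [538.0927862 130.6141384  40.       ]
amber [648.74527461 129.81277462  44.        ]
cuv [479.66526779 272.61375766  40.        ]
[277.70200531 185.78356317]
t 4.5 pos [449.8 120.8 230.9] yaw -38.0 grip 0.819 -> dp [ 0.03 21.69  0.17] rows 5.2 yaw None
```

```bash
python3 -m crank '{"dp":[[0,4,0.1],[0,8,0.15],[0,12,0.15],[0,16,0.15],[0,16,0.15]],"yaw":[0,0,0,0,0],"grip":[6,6,6,6,6]}' 
python3 -c "
from h import *
go(451,122,8,-38)"
```

```text
clock: 4.93
eef_pos: [446.6, 119.8, 65.5]
ee_rot: [-1.578, 0.005, -0.666]
force: [-3.2, -0.4, -0.9]
grip_width: 0.704
t 4.9 pos [446.6 119.8  65.5] yaw -38.2 grip 0.704 -> dp [0.21 5.75 0.44] rows 1.4 yaw -0.2
```

```bash
python3 -m crank '{"dp":[[0,1,0],[0,3,0],[0,5,0],[0,6.2,0],[0,6.2,0]],"yaw":[0,0,0,0,0],"grip":[6,6,6,6,6]}' 
python3 -m crank '{"dp":[[0,0,0],[0,0,0],[0,0,0],[0,0,0],[0,0,0]],"yaw":[0,0,0,0,0],"grip":[6,3,3,3,3]}' 40
```

```text
clock: 5.35
eef_pos: [450.4, 121.4, 9.3]
ee_rot: [-1.572, 0.001, -0.666]
force: [-0.7, -0.5, -1.1]
grip_width: 0.705
clock: 5.77
eef_pos: [451.9, 122.7, 11.2]
ee_rot: [-1.569, -0.002, -0.665]
force: [-2.2, -3.5, 13.5]
grip_width: 0.467
```

```bash
python3 -m crank '{"dp":[[0,-3,0],[0,-7,0],[0,-11,0],[0,-15,0],[0,-16,0]],"yaw":[0,0,0,0,0],"grip":[3,3,3,3,3]}' 
python3 -c "
from h import *
for y in (-104,-52,0,52,104): print(y,slot(y))
p=slot(-104); go(*p,165,5.4)"
```

```text
clock: 6.18
eef_pos: [453.0, 123.3, 176.3]
ee_rot: [-1.564, -0.005, -0.665]
force: [1.3, 0.5, -0.9]
grip_width: 0.46
-104 (np.float64(588.6733146130836), np.float64(-253.16363361533445))
-52 (np.float64(583.7925098281684), np.float64(-201.39320050287586))
0 (np.float64(578.9117050432533), np.float64(-149.62276739041727))
52 (np.float64(574.0309002583382), np.float64(-97.85233427795868))
104 (np.float64(569.150095473423), np.float64(-46.08190116550007))
t 6.2 pos [453.  123.3 176.3] yaw -38.1 grip 0.46 -> dp [ 33.9    1.13 -21.25] rows 9.6 yaw -43.5
```

```bash
python3 -m crank '{"dp":[[3,0,-2],[6.4,0,-4],[9.8,0,-6.1],[13.2,0,-8.3],[16.6,0,-10.4]],"yaw":[-7,-14,-21,-28,-35],"grip":[3,3,3,3,3]}' 
python3 -m crank '{"dp":[[0,0,0],[0,0,0]],"yaw":[0,0],"grip":[3,3]}' 
python3 -c "
from h import *
p=slot(-104); go(*p,165,5.4)"
```

```text
clock: 6.6
eef_pos: [512.7, -49.5, 170.3]
ee_rot: [-1.571, -0.001, -0.101]
force: [0.5, 1.5, -0.5]
grip_width: 0.465
clock: 6.77
eef_pos: [512.7, -49.5, 169.8]
ee_rot: [-1.571, -0.0, -0.11]
force: [-0.3, 0.2, -1.4]
grip_width: 0.461
t 6.8 pos [512.7 -49.5 169.8] yaw -6.3 grip 0.461 -> dp [  9.79   0.48 -19.4 ] rows 5.2 yaw -11.7
```

```bash
python3 -m crank '{"dp":[[1.8,0,-3.6],[3.6,0.2,-7.2],[5.4,0.4,-10.8],[7.2,0.4,-14.4],[9,0.4,-18]],"yaw":[-6,-11.7,-11.7,-11.7,-11.7],"grip":[3,3,3,3,3]}' 
python3 -m crank '{"dp":[[0,0,0],[0,0,0]],"yaw":[0,0],"grip":[3,3]}' 
python3 -c "
from h import *
snap('wrist','w7')
p=slot(-104); go(*p,165,5.4)"
```

```text
clock: 7.18
eef_pos: [583.0, -236.9, 166.0]
ee_rot: [-1.571, -0.0, 0.096]
force: [1.7, 1.2, -1.5]
grip_width: 0.467
clock: 7.35
eef_pos: [582.8, -237.0, 165.1]
ee_rot: [-1.57, 0.001, 0.094]
force: [0.3, 0.8, -1.0]
grip_width: 0.46
t 7.4 pos [ 582.6 -235.8  165.4] yaw 5.5 grip 0.463 -> dp [ 0.44  0.04 -1.78] rows 0.4 yaw 0.1
```

View pics/w7.png

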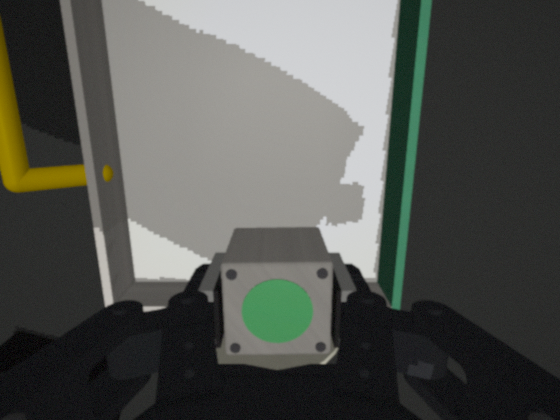

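```bash
python3 -m crank '{"dp":[[0.44,1,-1.7],[0.44,3,-1.7],[0.44,5,-1.7],[0.44,6.4,-1.7],[0.44,6.4,-1.7]],"yaw":[0,0,0,0,0],"grip":[3,3,3,3,3]}' 
python3 -m crank '{"dp":[[0,0.2,0],[0,0.4,0],[0,0.6,0],[0,0.6,0]],"yaw":[0,0,0,0],"grip":[3,3,3,3]}' 
```

```text
clock: 7.82
eef_pos: [587.1, -250.3, 99.1]
ee_rot: [-1.569, 0.004, 0.098]
force: [-0.8, 0.4, -2.2]
grip_width: 0.467
clock: 8.15
eef_pos: [589.3, -252.7, 96.6]
ee_rot: [-1.572, -0.002, 0.097]
force: [0.1, -0.3, 0.3]
grip_width: 0.462
```

```bash
python3 -m crank '{"dp":[[0,0,0],[0,0,0],[0,0,0]],"yaw":[0,0,0],"grip":[5.6,5.6,5.6]}' 
python3 -m crank '{"dp":[[0,-2,0],[0,-5,0],[0,-8,0],[0,-10,0],[0,-10,0]],"yaw":[0,0,0,0,0],"grip":[5.6,5.6,6,6,6]}' 
python3 -c "
from h import *
snap('wrist','w8'); snap('side','s8'); snap('scene','sc8')
go(538,130.6,165,5.4)"
```

```text
clock: 8.4
eef_pos: [588.7, -252.9, 95.8]
ee_rot: [-1.571, -0.0, 0.097]
force: [-1.2, 0.2, 0.7]
grip_width: 0.656
clock: 8.82
eef_pos: [590.2, -253.6, 200.3]
ee_rot: [-1.574, -0.006, 0.097]
force: [-0.0, 0.5, 0.7]
grip_width: 0.705
t 9.0 pos [ 588.5 -252.8  194.9] yaw 5.5 grip 0.703 -> dp [-1.32  2.99 38.65] rows 9.3 yaw 0.1
```

View pics/w8.png

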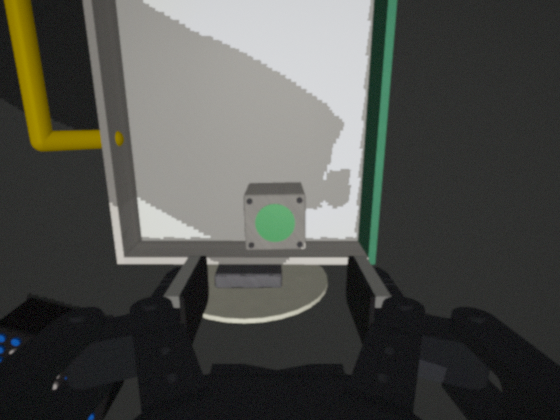

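View pics/s8.png

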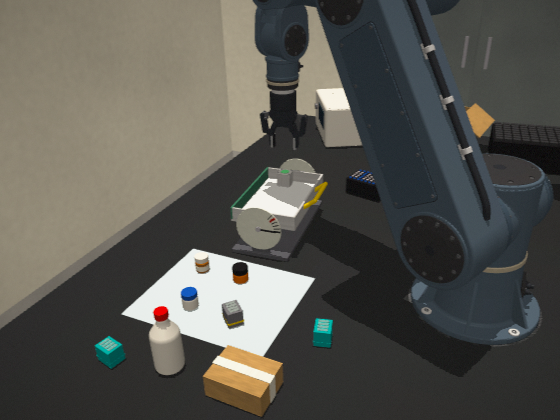

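```bash
python3 -m crank '{"dp":[[-0.15,0,4],[-0.3,0,8],[-0.45,0,12],[-0.6,0,16],[-0.7,0,20]],"yaw":[0,0,0,0,0],"grip":[7,7,7,7,7]}' 
python3 -m crank '{"dp":[[-0.1,0,4],[-0.2,0,8],[-0.3,0,12],[-0.5,0,16],[-0.6,0,18]],"yaw":[0,0,0,0,0],"grip":[7,7,7,7,7]}' 
python3 -m crank '{"dp":[[0,0,0],[0,0,0],[0,0,0]],"yaw":[0,0,0],"grip":[7,7,7]}' 
python3 -c "
from h import *
c=snap('wrist','w9'); print(proj(c,(538,130.6,40)))
import pickle;pickle.dump(c,open('c9.pkl','wb'))
go(538,130.6,165,5.4)"
```

```text
clock: 9.38
eef_pos: [560.9, -52.8, 194.1]
ee_rot: [-1.57, 0.002, 0.096]
force: [0.1, 0.1, -0.0]
grip_width: 0.824
clock: 9.8
eef_pos: [537.3, 127.7, 194.2]
ee_rot: [-1.57, 0.002, 0.099]
force: [0.7, 0.6, 1.2]
grip_width: 0.817
clock: 10.05
eef_pos: [538.6, 123.5, 194.6]
ee_rot: [-1.571, 0.001, 0.097]
force: [0.1, -0.2, -0.2]
grip_width: 0.819
[278.1365517 185.2913044]
t 10.1 pos [538.8 123.2 194.8] yaw 5.5 grip 0.815 -> dp [-0.01  2.98  0.75] rows 0.7 yaw 0.1
```

View pics/w9.png

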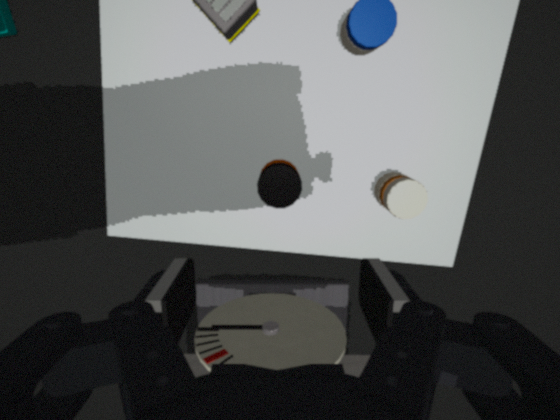

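```bash
python3 -c "
from h import *
import pickle
c=pickle.load(open('c9.pkl','rb'))
for n,uv,z in [('orange',(279.5,185.5),40),('amber',(405,199),44),('blue',(373,22),42)]: print(n,atz(c,uv,z))
p=atz(c,(279.5,185.5),40); go(p[0],p[1],9,5.4)"
python3 -m crank '{"dp":[[0,2,0.75],[0,6,0.75],[0,10,0.75],[0,13,0.75],[0,13,0.75]],"yaw":[0,0,0,0,0],"grip":[6,6,6,6,6]}'
python3 -m crank '{"dp":[[0,1.5,0],[0,3.5,0],[0,5.4,0],[0,5.4,0],[0,5.4,0]],"yaw":[0,0,0,0,0],"grip":[6,6,6,6,6]}'
python3 -c "
from h import *
go(538.7,130.5,9,5.4)"
```

```text
orange [539.20343994 130.53142661  40.        ]
amber [648.99965927 130.06718351  44.        ]
blue [598.06265141 265.25555601  42.        ]
t 10.1 pos [538.8 123.2 194.8] yaw 5.5 grip 0.815 -> dp [ 0.11 18.58  0.73] rows 4.5 yaw 0.1
clock: 10.52
eef_pos: [534.7, 129.4, 59.8]
ee_rot: [-1.572, 0.009, 0.095]
force: [-1.9, -0.6, -1.0]
grip_width: 0.7
clock: 10.93
eef_pos: [538.5, 130.9, 12.4]
ee_rot: [-1.571, 0.0, 0.096]
force: [0.1, -0.2, 1.6]
grip_width: 0.704
t 10.9 pos [538.5 130.9  12.4] yaw 5.5 grip 0.704 -> dp [ 0.02  0.34 -0.05] rows 0.1 yaw 0.1
```

```bash
python3 -m crank '{"dp":[[0,0.2,0],[0,0.2,0],[0,0.2,0],[0,0.2,0],[0,0.2,0]],"yaw":[0,0,0,0,0],"grip":[3,3,3,3,3]}' 40
python3 -m crank '{"dp":[[0,-2,0],[0,-6,0],[0,-10,0],[0,-14,0],[0,-16,0]],"yaw":[0,0,0,0,0],"grip":[3,3,3,3,3]}' 
python3 -c "
from h import *
p=slot(-52); go(*p,165,5.4)"
```

```text
clock: 11.35
eef_pos: [539.4, 131.6, 11.2]
ee_rot: [-1.571, -0.002, 0.096]
force: [-0.6, -1.3, 5.3]
grip_width: 0.456
clock: 11.77
eef_pos: [539.7, 131.9, 175.6]
ee_rot: [-1.57, -0.006, 0.097]
force: [1.2, -0.5, -0.9]
grip_width: 0.461
t 11.8 pos [539.7 131.9 175.6] yaw 5.5 grip 0.461 -> dp [  1.17   1.06 -33.6 ] rows 8.1 yaw 0.1
```

```bash
python3 -m crank '{"dp":[[0.1,0,-4],[0.2,0,-8],[0.4,0,-12],[0.5,0,-16],[0.6,0,-18]],"yaw":[0,0,0,0,0],"grip":[3,3,3,3,3]}' 
python3 -m crank '{"dp":[[0.1,0,-4],[0.2,0,-8],[0.4,0,-12],[0.5,0,-15.6],[0.5,0,-15.6]],"yaw":[0,0,0,0,0],"grip":[3,3,3,3,3]}' 
python3 -m crank '{"dp":[[0,0,0],[0,0,0]],"yaw":[0,0],"grip":[3,3]}' 
python3 -c "
from h import *
p=slot(-52); go(*p,99,5.4);snap('wrist','w10')"
```

```text
clock: 12.18
eef_pos: [561.9, -50.9, 170.9]
ee_rot: [-1.572, -0.002, 0.095]
force: [0.8, 0.4, -1.2]
grip_width: 0.457
clock: 12.6
eef_pos: [581.8, -207.8, 170.2]
ee_rot: [-1.573, -0.001, 0.092]
force: [0.5, 0.2, -1.3]
grip_width: 0.458
clock: 12.77
eef_pos: [581.7, -201.7, 170.2]
ee_rot: [-1.571, -0.001, 0.096]
force: [-0.1, 1.2, -1.1]
grip_width: 0.458
t 12.8 pos [ 581.7 -201.7  170.2] yaw 5.5 grip 0.458 -> dp [0.22 7.12 0.01] rows 1.7 yaw 0.1
```

View pics/w10.png

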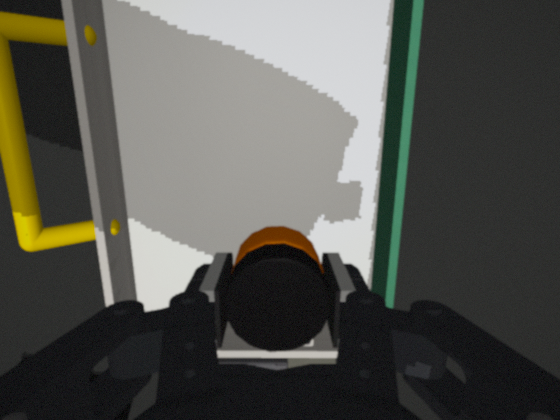

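```bash
python3 -m crank '{"dp":[[0.2,2,0],[0.2,4,0],[0.2,6,0],[0.2,6.9,0],[0.2,6.9,0]],"yaw":[0,0,0,0,0],"grip":[3,3,3,3,3]}' 
python3 -m crank '{"dp":[[0,0.2,0],[0,0.4,0],[0,0.4,0],[0,0.4,0]],"yaw":[0,0,0,0],"grip":[3,3,3,3]}' 
python3 -m crank '{"dp":[[0,0,0],[0,0,0],[0,0,0]],"yaw":[0,0,0],"grip":[5.6,5.6,5.6]}' 
python3 -m crank '{"dp":[[0,-2,0],[0,-5,0],[0,-8,0],[0,-10,0],[0,-10,0]],"yaw":[0,0,0,0,0],"grip":[5.6,5.6,6,6,6]}' 
python3 -c "
from h import *
snap('wrist','w11')
go(649,130,190,5.4)"
```

```text
clock: 13.23
eef_pos: [582.6, -200.1, 99.0]
ee_rot: [-1.57, 0.003, 0.098]
force: [-1.0, 0.9, -1.0]
grip_width: 0.457
clock: 13.57
eef_pos: [584.1, -201.7, 97.3]
ee_rot: [-1.571, -0.001, 0.097]
force: [-0.2, -0.2, -1.1]
grip_width: 0.457
clock: 13.82
eef_pos: [583.8, -201.7, 96.8]
ee_rot: [-1.571, -0.0, 0.097]
force: [0.3, 0.4, -0.5]
grip_width: 0.656
clock: 14.23
eef_pos: [585.4, -202.2, 201.2]
ee_rot: [-1.573, -0.006, 0.097]
force: [1.1, 0.3, -1.0]
grip_width: 0.705
t 14.3 pos [ 584.8 -202.   198.8] yaw 5.5 grip 0.703 -> dp [ 9.59  0.88 32.43] rows 8.1 yaw 0.1
```

View pics/w11.png

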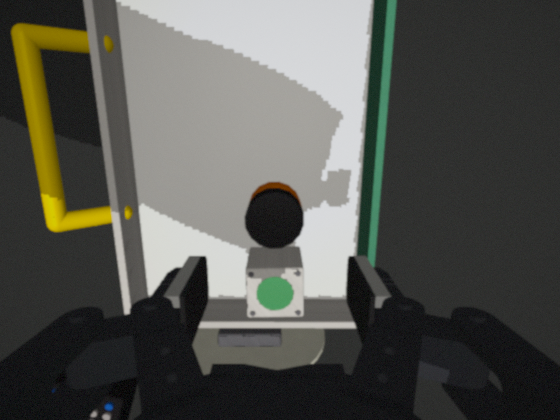

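```bash
python3 -m crank '{"dp":[[1.2,0,4],[2.4,0,7.8],[3.6,0,11.6],[4.8,0,15.4],[6,0,19]],"yaw":[0,0,0,0,0],"grip":[7,7,7,7,7]}' 
python3 -m crank '{"dp":[[1.1,0,3.8],[2.2,0,7.6],[3.4,0,11.4],[3.8,0,13.2],[3.8,0,13.2]],"yaw":[0,0,0,0,0],"grip":[7,7,7,7,7]}' 
python3 -m crank '{"dp":[[0,0,0],[0,0,0]],"yaw":[0,0],"grip":[7,7]}' 
python3 -c "
from h import *
c=snap('wrist','w12'); print(proj(c,(649,130,44)))
import pickle;pickle.dump(c,open('c12.pkl','wb'))
go(649,130,9,5.4)"
```

```text
clock: 14.7
eef_pos: [624.6, -4.7, 195.4]
ee_rot: [-1.571, 0.001, 0.097]
force: [-0.3, -0.6, 0.1]
grip_width: 0.817
clock: 15.12
eef_pos: [649.7, 132.6, 194.6]
ee_rot: [-1.57, 0.002, 0.101]
force: [-0.8, -0.3, -0.1]
grip_width: 0.822
clock: 15.28
eef_pos: [649.8, 127.7, 195.6]
ee_rot: [-1.571, 0.001, 0.097]
force: [0.9, 0.1, -0.4]
grip_width: 0.817
[277.37574169 191.35264703]
t 15.3 pos [649.9 127.3 196. ] yaw 5.5 grip 0.816 -> dp [-0.06 18.7   0.28] rows 4.5 yaw 0.1
```

View pics/w12.png

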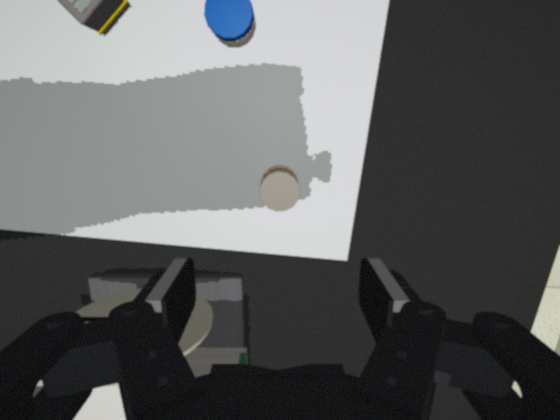

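```bash
python3 -m crank '{"dp":[[0.05,2,0.3],[0.05,6,0.3],[0.05,10,0.3],[0.05,13,0.3],[0.05,13,0.3]],"yaw":[0,0,0,0,0],"grip":[6,6,6,6,6]}'
python3 -m crank '{"dp":[[0,1.5,0],[0,3.5,0],[0,5.4,0],[0,5.4,0],[0,5.4,0]],"yaw":[0,0,0,0,0],"grip":[6,6,6,6,6]}'
python3 -c "
from h import *
go(650.2,130,10,5.4)"
```

```text
clock: 15.75
eef_pos: [646.5, 129.3, 60.1]
ee_rot: [-1.572, 0.009, 0.095]
force: [-1.1, 0.1, -0.7]
grip_width: 0.701
clock: 16.17
eef_pos: [650.5, 130.7, 13.7]
ee_rot: [-1.571, 0.0, 0.096]
force: [-0.5, -0.7, 0.6]
grip_width: 0.703
t 16.2 pos [650.5 130.7  13.7] yaw 5.5 grip 0.703 -> dp [-0.03  0.37 -0.07] rows 0.1 yaw 0.1
```

```bash
python3 -m crank '{"dp":[[0,0.2,0],[0,0.2,0],[0,0.2,0],[0,0.2,0],[0,0.2,0]],"yaw":[0,0,0,0,0],"grip":[2.8,2.8,2.8,2.8,2.8]}' 40
python3 -m crank '{"dp":[[0,-2,0],[0,-6,0],[0,-10,0],[0,-14,0],[0,-16,0]],"yaw":[0,0,0,0,0],"grip":[2.8,2.8,2.8,2.8,2.8]}' 
python3 -c "
from h import *
p=slot(0); go(*p,165,5.4)"
```

```text
clock: 16.58
eef_pos: [651.4, 131.3, 12.4]
ee_rot: [-1.571, -0.003, 0.097]
force: [-0.7, -1.9, 6.1]
grip_width: 0.411
clock: 17.0
eef_pos: [651.6, 131.7, 177.1]
ee_rot: [-1.57, -0.007, 0.097]
force: [0.4, -0.2, -0.5]
grip_width: 0.408
t 17.0 pos [651.6 131.7 177.1] yaw 5.5 grip 0.408 -> dp [ -9.96   1.21 -27.29] rows 7.0 yaw 0.1
```

```bash
python3 -m crank '{"dp":[[-1.4,0,-3.8],[-2.8,0,-7.6],[-4.2,0,-11.4],[-5.6,0,-15.2],[-6.6,0,-18]],"yaw":[0,0,0,0,0],"grip":[2.8,2.8,2.8,2.8,2.8]}' 
python3 -m crank '{"dp":[[-1.2,0,-3.5],[-2.4,0,-7],[-3.3,0,-9.3],[-3.3,0,-9.3],[-3.3,0,-9.3]],"yaw":[0,0,0,0,0],"grip":[2.8,2.8,2.8,2.8,2.8]}' 
python3 -c "
from h import *
p=slot(0); go(*p,100,5.4);snap('wrist','w13')"
```

```text
clock: 17.42
eef_pos: [601.1, -56.9, 171.9]
ee_rot: [-1.572, -0.001, 0.096]
force: [-0.1, -0.8, -0.7]
grip_width: 0.411
clock: 17.83
eef_pos: [578.0, -151.2, 171.6]
ee_rot: [-1.571, -0.001, 0.094]
force: [-0.6, 0.5, -1.5]
grip_width: 0.409
t 17.8 pos [ 578.  -151.2  171.6] yaw 5.4 grip 0.409 -> dp [0.1  7.16 0.15] rows 1.7 yaw 0.0
```

View pics/w13.png

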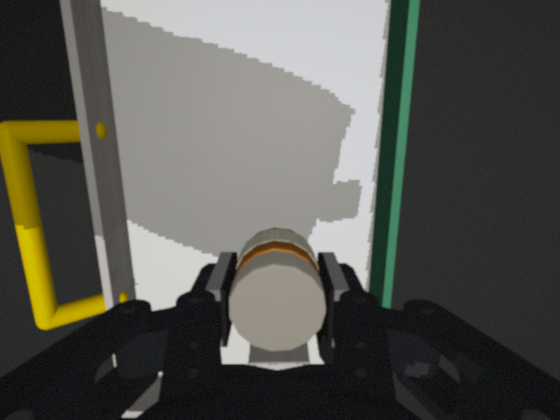

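```bash
python3 -m crank '{"dp":[[0.1,2,0],[0.1,4,0],[0.1,6,0],[0.1,7,0],[0.1,7,0]],"yaw":[0,0,0,0,0],"grip":[2.8,2.8,2.8,2.8,2.8]}' 
python3 -m crank '{"dp":[[0,0.2,0],[0,0.4,0],[0,0.4,0],[0,0.4,0]],"yaw":[0,0,0,0],"grip":[2.8,2.8,2.8,2.8]}' 
python3 -m crank '{"dp":[[0,0,0],[0,0,0],[0,0,0]],"yaw":[0,0,0],"grip":[5.4,5.4,5.4]}' 
python3 -m crank '{"dp":[[0,-2,0],[0,-5,0],[0,-8,0],[0,-10,0],[0,-10,0]],"yaw":[0,0,0,0,0],"grip":[5.4,5.4,6,6,6]}' 
python3 -c "
from h import *
snap('wrist','w14')
go(598,265,190,5.4)"
```

```text
clock: 18.3
eef_pos: [578.6, -148.5, 99.0]
ee_rot: [-1.57, 0.002, 0.098]
force: [-0.9, 0.2, -0.7]
grip_width: 0.409
clock: 18.63
eef_pos: [579.8, -149.8, 97.5]
ee_rot: [-1.571, -0.002, 0.097]
force: [0.2, 0.2, 3.1]
grip_width: 0.41
clock: 18.88
eef_pos: [579.2, -149.8, 96.7]
ee_rot: [-1.571, -0.0, 0.097]
force: [0.1, 1.0, -0.6]
grip_width: 0.633
clock: 19.3
eef_pos: [580.8, -150.3, 201.0]
ee_rot: [-1.573, -0.006, 0.097]
force: [0.4, 0.4, 0.3]
grip_width: 0.706
t 19.4 pos [ 580.3 -150.2  198.6] yaw 5.5 grip 0.702 -> dp [ 5.77  0.86 41.15] rows 10.0 yaw 0.1
```

View pics/w14.png

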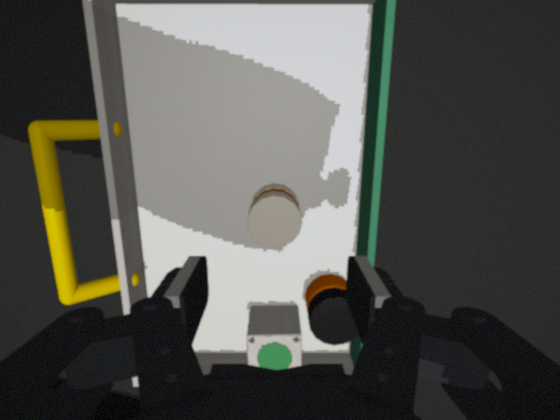

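```bash
python3 -m crank '{"dp":[[0.6,0,4],[1.2,0,8],[1.8,0,12],[2.4,0,16],[2.9,0,20]],"yaw":[0,0,0,0,0],"grip":[7,7,7,7,7]}' 
python3 -m crank '{"dp":[[0.6,0,4],[1.2,0,8],[1.8,0,12],[2.4,0,16],[2.8,0,20]],"yaw":[0,0,0,0,0],"grip":[7,7,7,7,7]}' 
python3 -m crank '{"dp":[[0,0,0.5],[0,0,1],[0,0,1],[0,0,1]],"yaw":[0,0,0,0],"grip":[7,7,7,7]}' 
python3 -c "
from h import *
c=snap('wrist','w15'); print(proj(c,(598,265,42)))
import pickle;pickle.dump(c,open('c15.pkl','wb'))
go(598,265,9,5.4)"
```

```text
clock: 19.77
eef_pos: [588.0, 53.8, 195.3]
ee_rot: [-1.571, 0.001, 0.096]
force: [0.5, -0.5, 0.9]
grip_width: 0.824
clock: 20.18
eef_pos: [596.7, 255.7, 195.2]
ee_rot: [-1.571, 0.001, 0.097]
force: [1.4, -0.4, -0.5]
grip_width: 0.821
clock: 20.52
eef_pos: [596.1, 262.9, 195.9]
ee_rot: [-1.571, 0.001, 0.096]
force: [0.1, 0.3, -0.2]
grip_width: 0.82
[280.25534768 191.18792166]
t 20.6 pos [596.3 262.5 196.2] yaw 5.5 grip 0.819 -> dp [ 0.19 18.72  0.23] rows 4.5 yaw 0.1
```

View pics/w15.png

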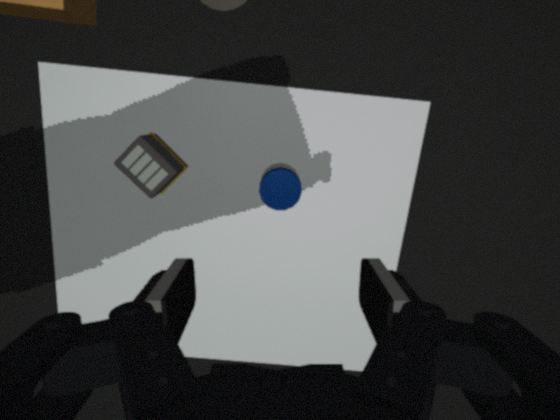

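```bash
python3 -m crank '{"dp":[[0.2,2,0.4],[0.2,6,0.4],[0.2,10,0.4],[0.2,13,0.4],[0.2,13,0.4]],"yaw":[0,0,0,0,0],"grip":[6,6,6,6,6]}'
python3 -m crank '{"dp":[[0,1.5,0],[0,3.5,0],[0,5.4,0],[0,5.4,0],[0,5.4,0]],"yaw":[0,0,0,0,0],"grip":[6,6,6,6,6]}'
python3 -m crank '{"dp":[[0,0.2,0],[0,0.2,0],[0,0.2,0],[0,0.2,0],[0,0.2,0]],"yaw":[0,0,0,0,0],"grip":[2.8,2.8,2.8,2.8,2.8]}' 40
python3 -m crank '{"dp":[[0,-2,0],[0,-6,0],[0,-10,0],[0,-14,0],[0,-16,0]],"yaw":[0,0,0,0,0],"grip":[2.8,2.8,2.8,2.8,2.8]}' 
python3 -c "
from h import *
import pickle
c=pickle.load(open('c15.pkl','rb'))
for uv in [(130,139),(176,168),(152,197),(115,163),(146,166)]: print(uv,atz(c,uv,40))
crop('w15',90,110,220,220,5,'w15c')
p=slot(52); go(*p,165,5.4)"
```

```text
clock: 20.98
eef_pos: [594.7, 265.0, 60.4]
ee_rot: [-1.574, 0.008, 0.095]
force: [-1.9, 0.2, -0.5]
grip_width: 0.703
clock: 21.4
eef_pos: [598.2, 267.3, 13.8]
ee_rot: [-1.571, -0.0, 0.096]
force: [-0.1, -0.1, 0.8]
grip_width: 0.702
clock: 21.82
eef_pos: [598.9, 268.2, 12.5]
ee_rot: [-1.57, -0.003, 0.097]
force: [-0.2, -1.7, 5.3]
grip_width: 0.437
clock: 22.23
eef_pos: [599.2, 268.5, 177.2]
ee_rot: [-1.569, -0.006, 0.097]
force: [0.3, 0.4, -1.9]
grip_width: 0.428
(130, 139) [466.9145171  297.21359867  40.        ]
(176, 168) [506.18689306 276.2567777   40.        ]
(152, 197) [485.52875791 248.35418133  40.        ]
(115, 163) [453.71364662 275.51277811  40.        ]
(146, 166) [480.33087057 275.4906629   40.        ]
t 22.2 pos [599.2 268.5 177.2] yaw 5.5 grip 0.428 -> dp [ -6.04   1.22 -36.22] rows 8.8 yaw 0.1
```

View pics/w15c.png

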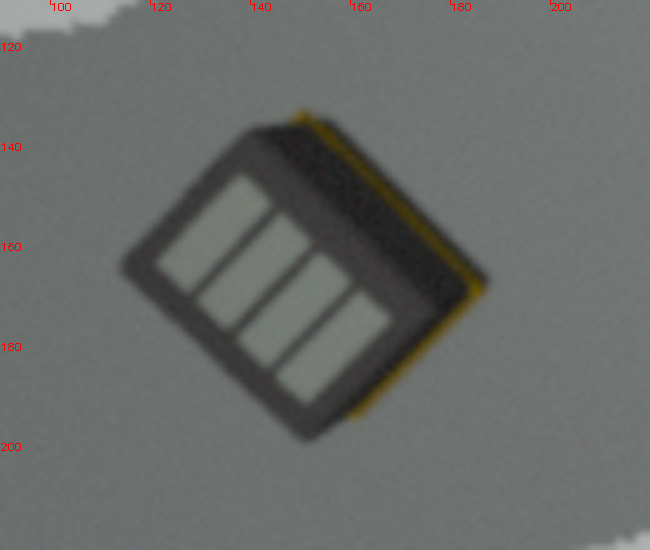

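```bash
python3 -m crank '{"dp":[[-0.6,0,-4],[-1.3,0,-8],[-2,0,-12],[-2.7,0,-16],[-3.3,0,-20]],"yaw":[0,0,0,0,0],"grip":[2.8,2.8,2.8,2.8,2.8]}' 
python3 -m crank '{"dp":[[-0.7,0,-4],[-1.4,0,-8],[-2.1,0,-12],[-2.7,0,-16.2],[-2.7,0,-16.2]],"yaw":[0,0,0,0,0],"grip":[2.8,2.8,2.8,2.8,2.8]}' 
python3 -m crank '{"dp":[[0,0,0],[0,0,0]],"yaw":[0,0],"grip":[2.8,2.8]}' 
python3 -c "
from h import *
import pickle
c=pickle.load(open('c15.pkl','rb')); print(atz(c,(145.8,167.2),40))
p=slot(52); go(*p,100,5.4);snap('wrist','w16')"
```

```text
clock: 22.65
eef_pos: [584.0, 64.0, 171.9]
ee_rot: [-1.571, -0.002, 0.097]
force: [0.0, -0.9, -1.8]
grip_width: 0.432
clock: 23.07
eef_pos: [572.6, -104.6, 171.8]
ee_rot: [-1.573, -0.001, 0.091]
force: [0.3, 0.6, -0.3]
grip_width: 0.432
clock: 23.23
eef_pos: [573.3, -98.2, 171.4]
ee_rot: [-1.571, -0.001, 0.096]
force: [0.5, 0.2, -0.9]
grip_width: 0.435
[480.15503783 274.42811854  40.        ]
t 23.2 pos [573.3 -98.2 171.4] yaw 5.5 grip 0.435 -> dp [0.08 7.14 0.03] rows 1.7 yaw 0.1
```

View pics/w16.png

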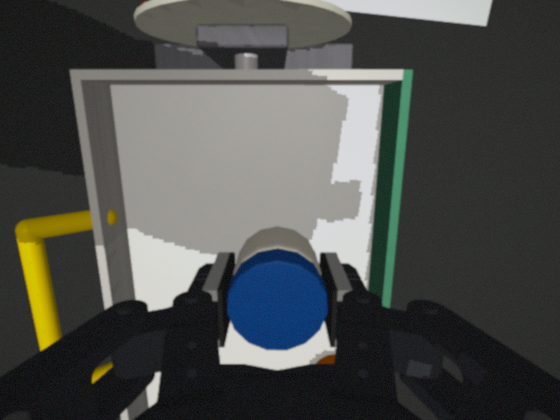

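```bash
python3 -c "
from h import *
c=snap('wrist','w17'); 
# camera pose at w14 by translating current
d=np.array([580.3,-150.2,198.6])-status.state()['eef_pos']
c2={k:v.copy() for k,v in c.items()}; c2['cam_to_world'][:3,3]+=d
q=np.array([559,-151.5]);cs,sn=np.cos(.094),np.sin(.094)
for n,uv,z,cc in [('amber',(274,218),129,c2),('orange',(334,317),125,c2),('filt',(275,357),127,c2),('?',(328,358),125,c)]:
    p=atz(cc,uv,z); e=p[:2]-q; print(n,p.round(1),'tray',(cs*e[0]+sn*e[1]).round(1),(-sn*e[0]+cs*e[1]).round(1))
snap('scene','sc17');crop('sc17',165,185,295,275,6,'sc17c');snap('side','s17');crop('s17',205,130,355,250,5,'s17c')
"
```

```text
amber [ 577.5 -148.1  129. ] tray 18.7 1.6
orange [ 626.9 -218.1  125. ] tray 61.3 -72.7
filt [ 588.3 -253.7  127. ] tray 19.6 -104.5
? [ 613.4 -178.   125. ] tray 51.7 -31.5
```

View pics/sc17c.png

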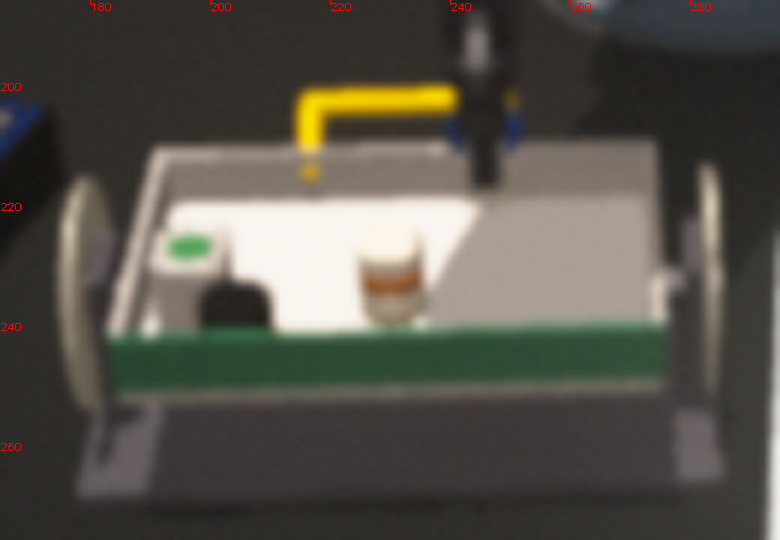

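View pics/s17c.png

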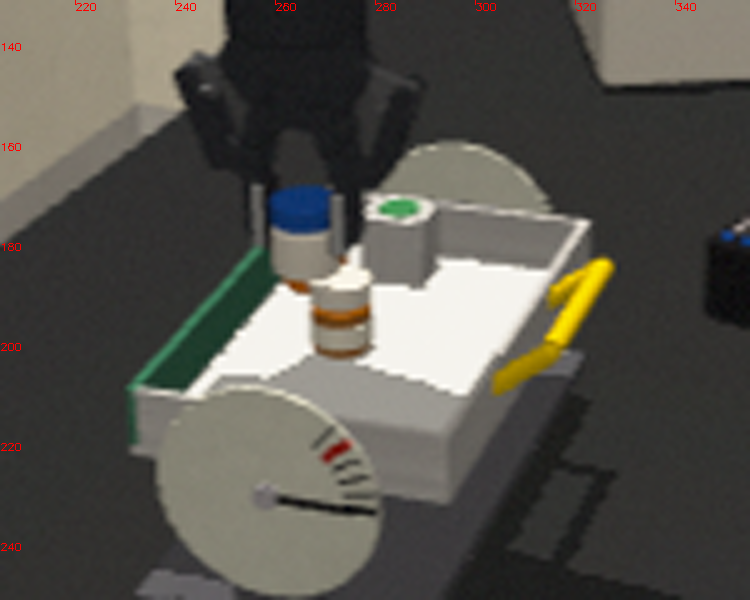

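```bash
python3 -m crank '{"dp":[[0.1,2,0],[0.1,4,0],[0.1,6,0],[0.1,7,0],[0.1,7,0]],"yaw":[0,0,0,0,0],"grip":[2.8,2.8,2.8,2.8,2.8]}' 
python3 -m crank '{"dp":[[0,0.2,0],[0,0.4,0],[0,0.4,0],[0,0.4,0]],"yaw":[0,0,0,0],"grip":[2.8,2.8,2.8,2.8]}' 
python3 -m crank '{"dp":[[0,0,0],[0,0,0],[0,0,0]],"yaw":[0,0,0],"grip":[5.4,5.4,5.4]}' 
python3 -m crank '{"dp":[[0,-2,0],[0,-5,0],[0,-8,0],[0,-10,0],[0,-10,0]],"yaw":[0,0,0,0,0],"grip":[5.4,5.4,6,6,6]}' 
python3 -c "
from h import *
snap('wrist','w18')
go(480.1,274,196,-38)"
```

```text
clock: 23.85
eef_pos: [573.1, -97.1, 98.8]
ee_rot: [-1.57, 0.003, 0.098]
force: [-0.1, 0.1, -0.8]
grip_width: 0.432
clock: 24.18
eef_pos: [574.7, -98.0, 97.3]
ee_rot: [-1.571, -0.001, 0.097]
force: [0.9, 0.3, 2.3]
grip_width: 0.438
clock: 24.43
eef_pos: [574.1, -98.1, 96.6]
ee_rot: [-1.571, -0.0, 0.097]
force: [-0.8, -0.3, 0.2]
grip_width: 0.635
clock: 24.85
eef_pos: [575.8, -98.4, 200.9]
ee_rot: [-1.572, -0.006, 0.097]
force: [0.8, -0.4, 0.3]
grip_width: 0.704
t 24.9 pos [575.3 -98.2 198.6] yaw 5.5 grip 0.702 -> dp [-5.88  0.26 37.97] rows 9.2 yaw 43.5
```

View pics/w18.png

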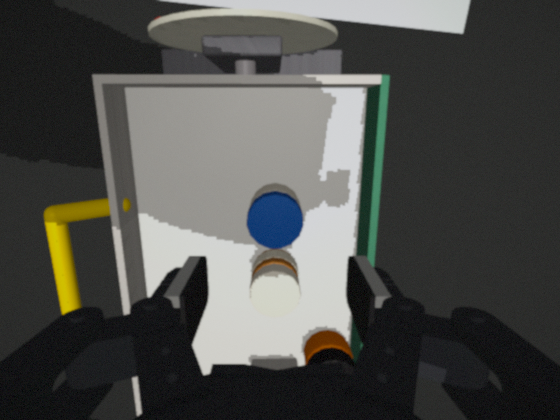

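```bash
python3 -m crank '{"dp":[[-0.6,0,4],[-1.2,0,8],[-1.9,0,12],[-2.5,0,16],[-3.1,0,20]],"yaw":[5,10,16,22,28],"grip":[7,7,7,7,7]}' 
python3 -m crank '{"dp":[[0,0,0],[0,0,0]],"yaw":[0,0],"grip":[7,7]}' 
python3 -c "
from h import *
go(480.1,274,190,-38)"
```

```text
clock: 25.32
eef_pos: [522.6, 99.5, 195.4]
ee_rot: [-1.572, 0.001, -0.398]
force: [0.6, 1.1, -0.7]
grip_width: 0.82
clock: 25.48
eef_pos: [523.0, 99.8, 195.6]
ee_rot: [-1.571, 0.001, -0.389]
force: [-0.0, -1.7, -0.1]
grip_width: 0.82
t 25.5 pos [523.   99.8 195.6] yaw -22.3 grip 0.82 -> dp [-10.57   0.56  14.5 ] rows 4.3 yaw 15.7
```

```bash
python3 -m crank '{"dp":[[-2.3,0,3.2],[-4.6,0,6.4],[-6.9,0,9.6],[-9.2,0,12.8],[-10.6,0,14.5]],"yaw":[4,8,12,15.7,15.7],"grip":[7,7,7,7,7]}' 
python3 -m crank '{"dp":[[0,0,0],[0,0,0],[0,0,0]],"yaw":[0,0,0],"grip":[7,7,7]}' 
python3 -c "
from h import *
c=snap('wrist','w19'); print(proj(c,(480.1,274.4,40)))
import pickle;pickle.dump(c,open('c19.pkl','wb'))
go(480.1,274,9,-38)"
```

```text
clock: 25.9
eef_pos: [480.8, 274.5, 195.5]
ee_rot: [-1.571, 0.001, -0.668]
force: [0.8, 0.1, -0.5]
grip_width: 0.816
clock: 26.15
eef_pos: [481.7, 271.3, 195.9]
ee_rot: [-1.572, 0.0, -0.666]
force: [0.2, -0.8, -0.0]
grip_width: 0.818
[273.46829912 190.7698015 ]
t 26.2 pos [481.8 271.1 196.1] yaw -38.2 grip 0.819 -> dp [-0.32 18.71  0.12] rows 4.5 yaw -0.2
```

View pics/w19.png

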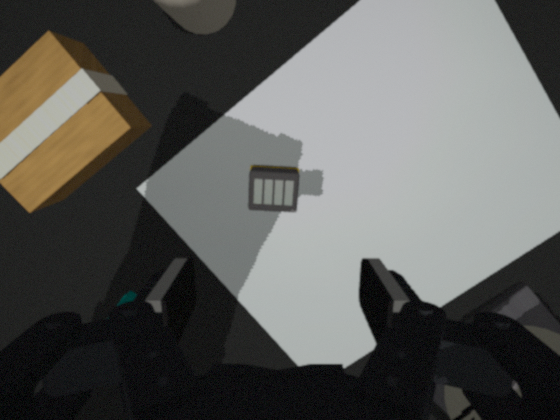

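```bash
python3 -m crank '{"dp":[[-0.3,2,0.15],[-0.3,6,0.15],[-0.3,10,0.15],[-0.3,13,0.15],[-0.3,13,0.15]],"yaw":[0,0,0,0,0],"grip":[6.6,6.6,6.6,6.6,6.6]}'
python3 -m crank '{"dp":[[0,1.5,0],[0,3.5,0],[0,5.4,0],[0,5.4,0],[0,5.4,0]],"yaw":[0,0,0,0,0],"grip":[6.6,6.6,6.6,6.6,6.6]}'
python3 -m crank '{"dp":[[0,0.2,0],[0,0.2,0],[0,0.2,0],[0,0.2,0],[0,0.2,0]],"yaw":[0,0,0,0,0],"grip":[3.4,3.4,3.4,3.4,3.4]}' 40
python3 -m crank '{"dp":[[0,-2,0],[0,-6,0],[0,-10,0],[0,-14,0],[0,-16,0]],"yaw":[0,0,0,0,0],"grip":[3.4,3.4,3.4,3.4,3.4]}' 
python3 -c "
from h import *
p=slot(104); go(*p,171,5.4)"
```

```text
clock: 26.62
eef_pos: [477.2, 272.3, 61.0]
ee_rot: [-1.579, 0.003, -0.667]
force: [-0.9, -0.5, 0.1]
grip_width: 0.775
clock: 27.03
eef_pos: [480.4, 275.0, 13.6]
ee_rot: [-1.571, -0.0, -0.667]
force: [-0.0, 0.0, -0.3]
grip_width: 0.776
clock: 27.45
eef_pos: [481.1, 275.9, 12.3]
ee_rot: [-1.569, -0.001, -0.666]
force: [-0.5, -1.2, 7.1]
grip_width: 0.517
clock: 27.87
eef_pos: [481.3, 276.2, 176.7]
ee_rot: [-1.565, -0.002, -0.666]
force: [0.9, 0.8, -0.4]
grip_width: 0.518
t 27.9 pos [481.3 276.2 176.7] yaw -38.2 grip 0.518 -> dp [ 26.82   0.57 -19.92] rows 8.0 yaw -43.6
```

```bash
python3 -m crank '{"dp":[[3,0,-2.2],[6,0,-4.4],[9,0,-6.7],[12,0,-8.9],[15,0,-11.1]],"yaw":[-5,-11,-17,-23,-29],"grip":[3.4,3.4,3.4,3.4,3.4]}' 
python3 -m crank '{"dp":[[0,0,0],[0,0,0]],"yaw":[0,0],"grip":[3.4,3.4]}' 
python3 -c "
from h import *
p=slot(104); go(*p,171,5.4)"
```

```text
clock: 28.28
eef_pos: [529.7, 93.9, 171.9]
ee_rot: [-1.57, -0.002, -0.154]
force: [1.5, -0.1, -0.7]
grip_width: 0.514
clock: 28.45
eef_pos: [529.9, 93.8, 171.6]
ee_rot: [-1.57, -0.001, -0.163]
force: [-0.5, 0.0, -1.3]
grip_width: 0.511
t 28.4 pos [529.9  93.8 171.6] yaw -9.3 grip 0.511 -> dp [  6.14   0.06 -13.17] rows 3.5 yaw -14.7
```

```bash
python3 -m crank '{"dp":[[1.5,0,-3.2],[3,0,-6.5],[4.5,0,-9.8],[6.1,0,-13.2],[6.1,0,-13.2]],"yaw":[-5,-10,-14.7,-14.7,-14.7],"grip":[3.4,3.4,3.4,3.4,3.4]}' 
python3 -m crank '{"dp":[[0,0,0],[0,0,0],[0,0,0]],"yaw":[0,0,0],"grip":[3.4,3.4,3.4]}' 
python3 -c "
from h import *
p=slot(104); go(*p,100,5.4);snap('wrist','w20')"
```

```text
clock: 28.87
eef_pos: [569.8, -48.6, 171.1]
ee_rot: [-1.572, -0.001, 0.093]
force: [1.3, -1.3, -0.4]
grip_width: 0.513
clock: 29.12
eef_pos: [568.4, -43.0, 170.8]
ee_rot: [-1.571, -0.0, 0.098]
force: [0.6, 0.9, -1.1]
grip_width: 0.515
t 29.1 pos [568.4 -43.  170.8] yaw 5.6 grip 0.515 -> dp [ 0.04  7.08 -0.32] rows 1.7 yaw 0.2
```

View pics/w20.png

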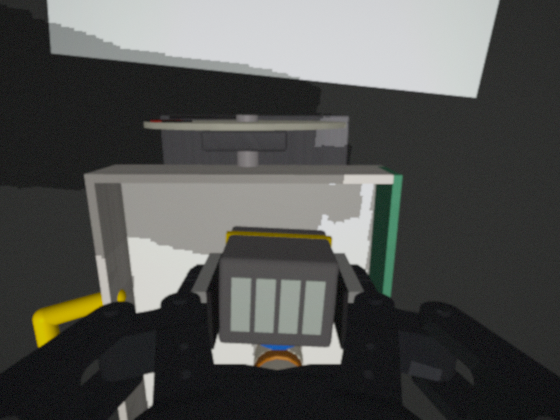

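```bash
python3 -m crank '{"dp":[[0,2,-0.3],[0,4,-0.3],[0,6,-0.3],[0,7,-0.3],[0,7,-0.3]],"yaw":[0,0,0,0,0],"grip":[3.4,3.4,3.4,3.4,3.4]}' 
python3 -m crank '{"dp":[[0,0.2,0],[0,0.4,0],[0,0.4,0],[0,0.4,0]],"yaw":[0,0,0,0],"grip":[3.4,3.4,3.4,3.4]}' 
python3 -m crank '{"dp":[[0,0,0],[0,0,0],[0,0,0]],"yaw":[0,0,0],"grip":[6,6,6]}' 
python3 -m crank '{"dp":[[0,-2,0],[0,-5,0],[0,-8,0],[0,-10,0],[0,-10,0]],"yaw":[0,0,0,0,0],"grip":[6,6,6,6,6]}' 
python3 -c "
from h import *
p=slot(-113,61); go(*p,190,5.4)"
```

```text
clock: 29.58
eef_pos: [567.7, -46.4, 98.8]
ee_rot: [-1.57, 0.003, 0.098]
force: [0.3, -0.1, -1.2]
grip_width: 0.512
clock: 29.92
eef_pos: [569.4, -47.4, 97.4]
ee_rot: [-1.571, -0.001, 0.097]
force: [0.5, 1.3, 1.8]
grip_width: 0.514
clock: 30.17
eef_pos: [568.9, -47.4, 96.7]
ee_rot: [-1.571, -0.0, 0.097]
force: [-1.1, -0.3, -1.3]
grip_width: 0.701
clock: 30.58
eef_pos: [570.6, -47.6, 200.9]
ee_rot: [-1.572, -0.006, 0.097]
force: [-0.0, -1.0, 0.2]
grip_width: 0.701
t 30.6 pos [570.6 -47.6 200.9] yaw 5.5 grip 0.701 -> dp [  3.92   1.09 -21.54] rows 5.3 yaw 0.1
```

Now hover at the right end to re-measure the orange pot before nudging it.

```bash
python3 -m crank '{"dp":[[0.8,0,-4],[1.6,0,-8],[2.4,0,-12],[3.2,0,-16],[3.9,0,-20]],"yaw":[0,0,0,0,0],"grip":[0,0,0,0,0]}' 
python3 -m crank '{"dp":[[0,0,-1],[0,0,-1.5],[0,0,-1.5],[0,0,-1.5]],"yaw":[0,0,0,0],"grip":[0,0,0,0]}' 
python3 -c "
from h import *
c=snap('wrist','w21');p=slot(-113,61); go(*p,190,5.4)
import pickle;pickle.dump(c,open('c21.pkl','wb'))"
```

```text
clock: 31.0
eef_pos: [627.0, -244.6, 195.9]
ee_rot: [-1.571, 0.0, 0.097]
force: [1.0, 0.1, 0.2]
grip_width: 0.007
clock: 31.33
eef_pos: [628.3, -256.6, 196.3]
ee_rot: [-1.57, 0.0, 0.097]
force: [-0.6, 0.6, 1.1]
grip_width: 0.005
t 31.4 pos [ 628.3 -256.2  196.6] yaw 5.6 grip 0.0 -> dp [ 0.18  0.66 -0.23] rows 0.2 yaw 0.2
```

View pics/w21.png

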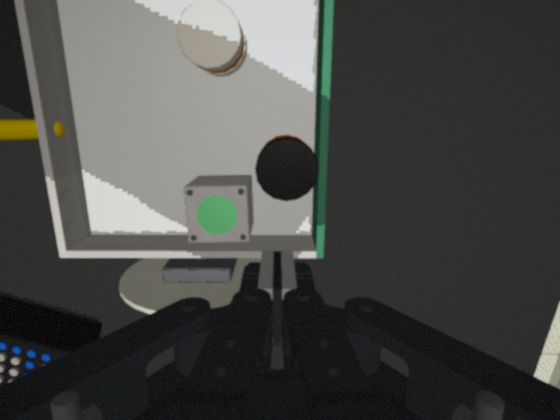

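```bash
python3 -c "
from h import *
import pickle
c=pickle.load(open('c21.pkl','rb'))
q=np.array([559,-151.5]);cs,sn=np.cos(.094),np.sin(.094)
for n,uv,z in [('orange',(287,168),125),('filt',(217,214),127),('f_right',(253,180),127),('amber',(210,35),129),('greenrim',(328,256),119),('tip',(277,252),196)]:
    p=atz(c,uv,z); e=p[:2]-q; print(n,p.round(1),'tray',(cs*e[0]+sn*e[1]).round(1),(-sn*e[0]+cs*e[1]).round(1))
print(proj(c,(*slot(-113,61),100)),proj(c,(*slot(-113,61),130)))
"
```

```text
orange [ 630.3 -221.5  125. ] tray 64.4 -76.4
filt [ 588.9 -254.9  127. ] tray 20.1 -105.7
f_right [ 610.  -230.7  127. ] tray 43.3 -83.7
amber [ 580.  -151.7  129. ] tray 20.9 -2.2
greenrim [ 664.9 -279.8  119. ] tray 93.3 -137.6
tip [ 626.8 -248.9  196. ] tray 58.3 -103.4
[280.68602667 213.59604844] [281.1659535  226.55442832]
```

```bash
python3 -m crank '{"dp":[[0.1,2,-0.4],[0.1,5,-0.4],[0.1,8,-0.4],[0.1,9.7,-0.4],[0.1,9.7,-0.4]],"yaw":[0,0,0,0,0],"grip":[0,0,0,0,0]}' 
python3 -m crank '{"dp":[[0,0,0],[0,0,0]],"yaw":[0,0],"grip":[0,0]}' 
python3 -c "
from h import *
p=slot(-82,62); go(*p,98,5.4)"
```

```text
clock: 31.8
eef_pos: [627.7, -259.0, 95.8]
ee_rot: [-1.568, 0.005, 0.099]
force: [-0.7, 0.4, -0.4]
grip_width: -0.0
clock: 31.97
eef_pos: [630.6, -261.0, 101.5]
ee_rot: [-1.572, -0.002, 0.098]
force: [0.9, -0.9, -0.4]
grip_width: 0.002
t 32.0 pos [ 630.6 -261.   101.5] yaw 5.6 grip 0.002 -> dp [0.11 0.35 3.37] rows 0.8 yaw 0.2
```

```bash
python3 -m crank '{"dp":[[0.1,0.2,0.7],[0.1,0.2,1.4],[0.1,0.2,2.1],[0.1,0.2,2.7],[0.1,0.2,3.3]],"yaw":[0,0,0,0,0],"grip":[0,0,0,0,0]}' 
python3 -m crank '{"dp":[[0,0,0],[0,0,0],[0,0,-1],[0,0,-1.5]],"yaw":[0,0,0,0],"grip":[0,0,0,0]}' 
python3 -m crank '{"dp":[[0,-2,0],[0,-5,0],[0,-8,0],[0,-10,0],[0,-10,0]],"yaw":[0,0,0,0,0],"grip":[0,0,0,0,0]}' 
python3 -c "
from h import *
c=snap('wrist','w22')
import pickle;pickle.dump(c,open('c22.pkl','wb'))"
```

```text
clock: 32.38
eef_pos: [627.6, -227.7, 97.8]
ee_rot: [-1.571, -0.0, 0.097]
force: [-0.4, 0.1, 0.0]
grip_width: -0.001
clock: 32.72
eef_pos: [629.1, -244.8, 97.5]
ee_rot: [-1.571, -0.0, 0.097]
force: [-0.5, 0.4, -0.2]
grip_width: 0.001
clock: 33.13
eef_pos: [630.5, -245.2, 202.2]
ee_rot: [-1.574, -0.006, 0.096]
force: [0.8, -0.1, 0.5]
grip_width: -0.005
```

View pics/w22.png

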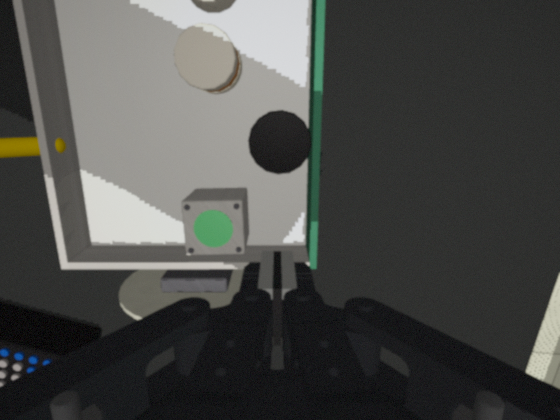

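```bash
python3 -c "
from h import *
import pickle
c=pickle.load(open('c22.pkl','rb'))
q=np.array([559,-151.5]);cs,sn=np.cos(.094),np.sin(.094)
for n,uv,z in [('orange',(280,142),125),('filt',(213,229),127),('amber',(205,57),129)]:
    p=atz(c,uv,z); e=p[:2]-q; print(n,p.round(1),'tray',(cs*e[0]+sn*e[1]).round(1),(-sn*e[0]+cs*e[1]).round(1))
go(439.5,-162.2,196,5.4)
"
```

```text
orange [ 627.3 -195.4  125. ] tray 63.9 -50.1
filt [ 588.7 -256.   127. ] tray 19.7 -106.8
amber [ 579.5 -151.3  129. ] tray 20.4 -1.8
t 33.2 pos [ 630.  -245.   199.6] yaw 5.5 grip 0.0 -> dp [-18.18   0.36  10.06] rows 5.0 yaw 0.1
```

```bash
python3 -m crank '{"dp":[[-3.6,0,2],[-7.2,0,4],[-10.8,0,6],[-14.4,0,8],[-18.1,0,10]],"yaw":[0,0,0,0,0],"grip":[2.2,2.2,2.2,2.2,2.2]}' 
python3 -m crank '{"dp":[[0,0,0],[0,0,0],[0,0,0]],"yaw":[0,0,0],"grip":[2.2,2.2,2.2]}' 
python3 -c "
from h import *
c=snap('wrist','w23'); snap('side','s23'); snap('scene','sc23');crop('sc23',165,185,295,275,6,'sc23c');crop('s23',205,130,355,250,5,'s23c')
print([proj(c,trayP((559,-151.5,.094,0),(-120,y,45))) for y in (-52,0,52)])
go(439.5,-162.2,113.5,5.4)"
```

```text
clock: 33.6
eef_pos: [443.2, -163.7, 195.9]
ee_rot: [-1.57, 0.002, 0.096]
force: [-0.8, 0.7, 1.3]
grip_width: 0.257
clock: 33.85
eef_pos: [445.9, -164.7, 197.2]
ee_rot: [-1.571, -0.0, 0.096]
force: [-0.5, 0.5, 0.6]
grip_width: 0.26
[array([268.62661657, 293.2815436 ]), array([268.33434168, 219.43521618]), array([268.00292264, 135.6987079 ])]
t 34.0 pos [ 446.6 -164.8  197.1] yaw 5.5 grip 0.258 -> dp [-0.69  8.36  0.33] rows 2.0 yaw 0.1
```

View pics/w23.png

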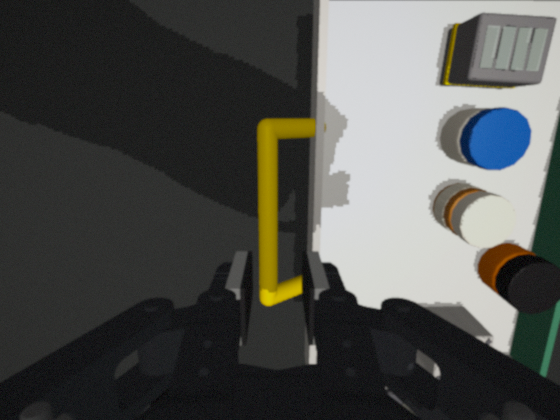

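View pics/sc23c.png

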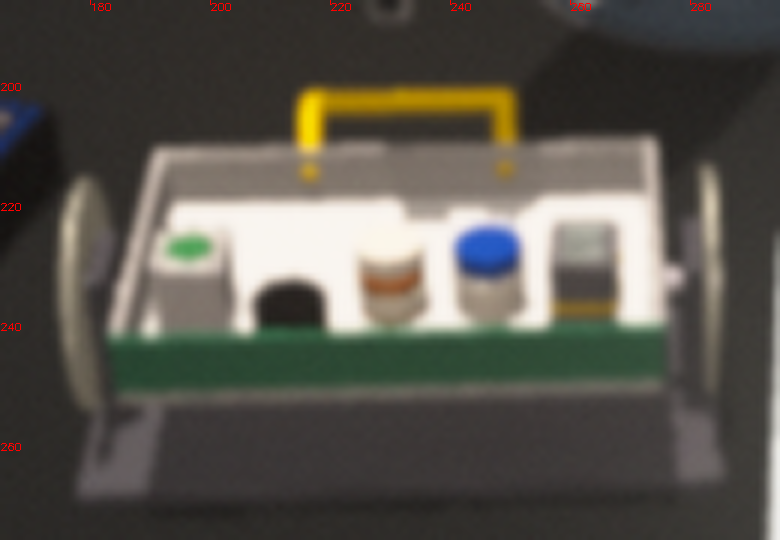

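View pics/s23c.png

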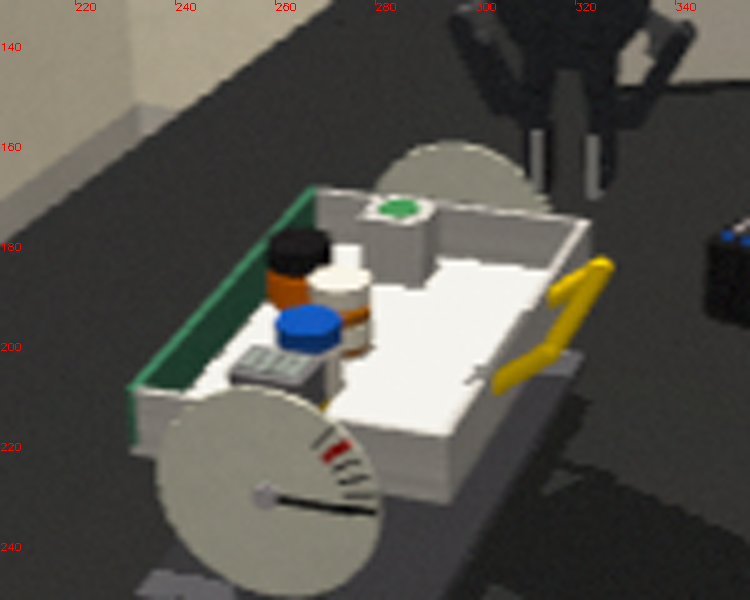

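```bash
python3 -m crank '{"dp":[[-0.7,1,0.3],[-0.7,2,0.3],[-0.7,3,0.3],[-0.7,3,0.3],[-0.7,3,0.3]],"yaw":[0,0,0,0,0],"grip":[2.2,2.2,2.2,2.2,2.2]}' 
python3 -c "
from h import *
go(439.5,-162.2,113,5.4)
snap('wrist','w24')"
```

```text
clock: 34.42
eef_pos: [438.4, -161.9, 166.8]
ee_rot: [-1.57, 0.001, 0.097]
force: [0.5, 0.1, 0.6]
grip_width: 0.26
t 34.4 pos [ 438.4 -161.9  166.8] yaw 5.5 grip 0.26 -> dp [ 0.11  5.38 -0.05] rows 1.3 yaw 0.1
```

View pics/w24.png

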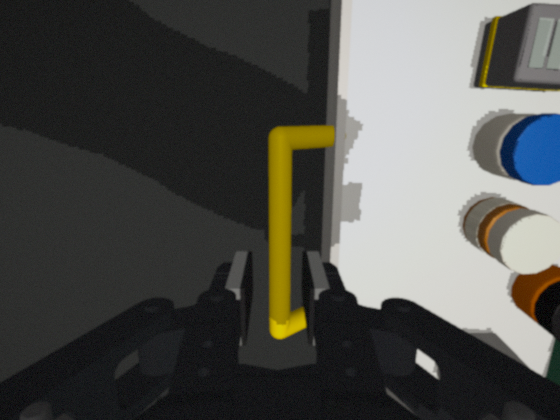

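```bash
python3 -m crank '{"dp":[[0.1,2,0],[0.1,4,0],[0.1,5.2,0],[0.1,5.2,0],[0.1,5.2,0]],"yaw":[0,0,0,0,0],"grip":[2.2,2.2,2.2,2.2,2.2]}' 
python3 -m crank '{"dp":[[0,0,0],[0,0,0],[0,0,0],[0,0,0],[0,0,0]],"yaw":[0,0,0,0,0],"grip":[0.8,0.8,0.8,0.8,0.8]}' 40
python3 - <<'E'
import numpy as np
for t in np.arange(0,.75,.07):
    c,s=np.cos(t),np.sin(t); print(round(t,2), 'dp x %.2f y %.2f'%((c*-120+s*45+120)/10, -(s*120+c*45-45)/10))
E
python3 -c "
from h import *
go(439.5,-162.2,113,5.4)"
```

```text
clock: 34.88
eef_pos: [439.5, -161.8, 115.8]
ee_rot: [-1.571, 0.0, 0.097]
force: [0.1, -0.5, 0.9]
grip_width: 0.257
clock: 35.3
eef_pos: [439.8, -162.1, 116.6]
ee_rot: [-1.572, -0.001, 0.097]
force: [-3.6, -0.0, 7.3]
grip_width: 0.122
0.0 dp x 0.00 y -0.00
0.07 dp x 0.34 y -0.83
0.14 dp x 0.75 y -1.63
0.21 dp x 1.20 y -2.40
0.28 dp x 1.71 y -3.14
0.35 dp x 2.27 y -3.84
0.42 dp x 2.88 y -4.50
0.49 dp x 3.53 y -5.12
0.56 dp x 4.22 y -5.69
0.63 dp x 4.95 y -6.21
0.7 dp x 5.72 y -6.67
t 35.3 pos [ 439.8 -162.1  116.6] yaw 5.5 grip 0.122 -> dp [-0.04  0.36 -0.01] rows 0.1 yaw 0.1
```

```bash
python3 -m crank '{"dp":[[0.16,-0.42,0],[0.34,-0.83,0],[0.54,-1.23,0],[0.75,-1.63,0],[0.97,-2.02,0]],"yaw":[0,0,0,0,0],"grip":[0.8,0.8,0.8,0.8,0.8]}' 
python3 -m crank '{"dp":[[0.23,-0.38,0],[0.48,-0.76,0],[0.74,-1.12,0],[1.01,-1.48,0],[1.30,-1.82,0]],"yaw":[0,0,0,0,0],"grip":[0.8,0.8,0.8,0.8,0.8]}' 
python3 -c "
from h import *
snap('side','s25');crop('s25',205,120,355,250,5,'s25c')"
```

```text
clock: 35.72
eef_pos: [448.4, -161.1, 135.9]
ee_rot: [-1.571, 0.002, 0.096]
force: [-5.5, -5.5, -6.4]
grip_width: 0.121
clock: 36.13
eef_pos: [460.3, -160.0, 154.1]
ee_rot: [-1.572, 0.004, 0.096]
force: [-17.1, -6.7, 3.1]
grip_width: 0.122
```

View pics/s25c.png

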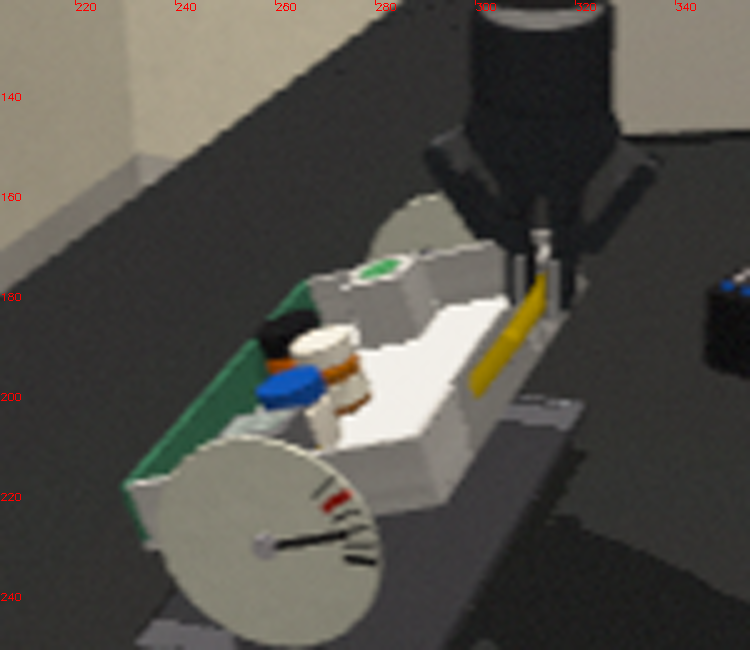

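```bash
python3 -m crank '{"dp":[[0,0,0],[0,0,0],[0,0,0]],"yaw":[0,0,0],"grip":[0.8,0.8,0.8]}' 
python3 -c "
from h import *
snap('side','s26');crop('s26',205,120,355,250,5,'s26c');print(status.state()['moment'])"
```

```text
clock: 36.43
eef_pos: [460.8, -160.0, 154.6]
ee_rot: [-1.572, 0.002, 0.096]
force: [-15.6, -4.6, 11.4]
grip_width: 0.123
[-0.90084747  3.35877361 -0.01440759]
```

View pics/s26c.png

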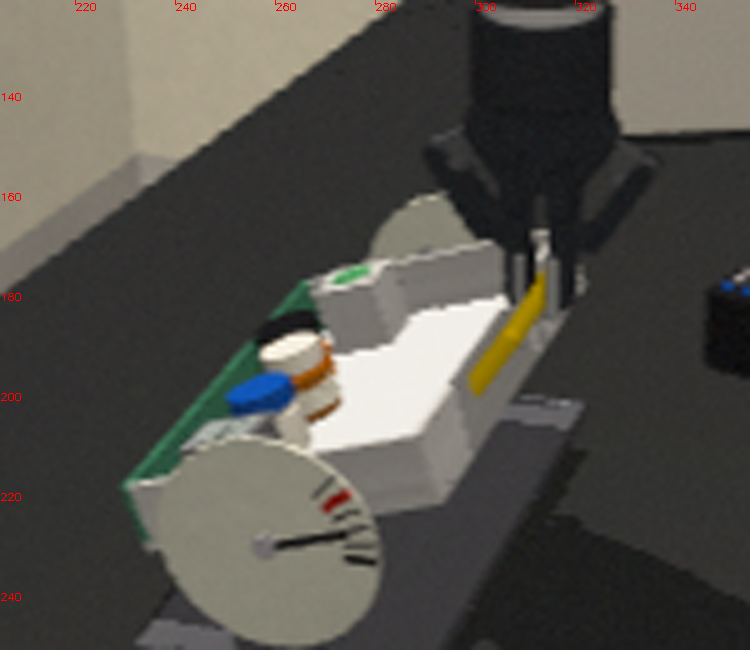

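```bash
python3 -m crank '{"dp":[[0.2,-0.42,0],[0.48,-0.76,0],[0.8,-1.08,0],[1.12,-1.38,0],[1.45,-1.67,0]],"yaw":[0,0,0,0,0],"grip":[0.8,0.8,0.8,0.8,0.8]}' 
python3 -c "
from h import *
snap('side','s27');crop('s27',205,120,355,250,5,'s27c');print(status.state()['force'])"
```

```text
clock: 36.9
eef_pos: [475.5, -158.6, 171.0]
ee_rot: [-1.572, 0.002, 0.096]
force: [-13.5, -5.4, 4.6]
grip_width: 0.121
[-10.80781236  -3.65850366   6.51408266]
```

View pics/s27c.png

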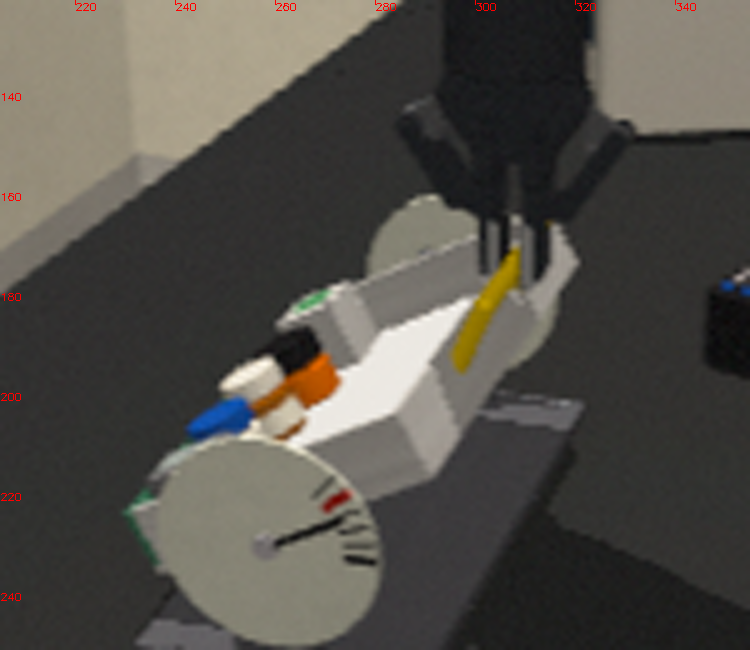

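```bash
python3 -m crank '{"dp":[[0.32,-0.32,0],[0.66,-0.6,0],[1.02,-0.88,0],[1.4,-1.12,0],[1.78,-1.34,0]],"yaw":[0,0,0,0,0],"grip":[0.8,0.8,0.8,0.8,0.8]}' 
python3 -m crank '{"dp":[[0,0,0],[0,0,0]],"yaw":[0,0],"grip":[0.8,0.8]}' 
python3 -c "
from h import *
snap('side','s28');crop('s28',205,120,355,250,5,'s28c');print(status.state()['force'])"
```

```text
clock: 37.37
eef_pos: [493.1, -156.9, 184.8]
ee_rot: [-1.572, 0.002, 0.096]
force: [-17.7, -4.2, 16.3]
grip_width: 0.117
clock: 37.53
eef_pos: [493.8, -156.8, 185.3]
ee_rot: [-1.572, 0.0, 0.096]
force: [-11.1, -2.8, 12.1]
grip_width: 0.12
[-11.57360132  -2.2202061   12.62123448]
```

View pics/s28c.png

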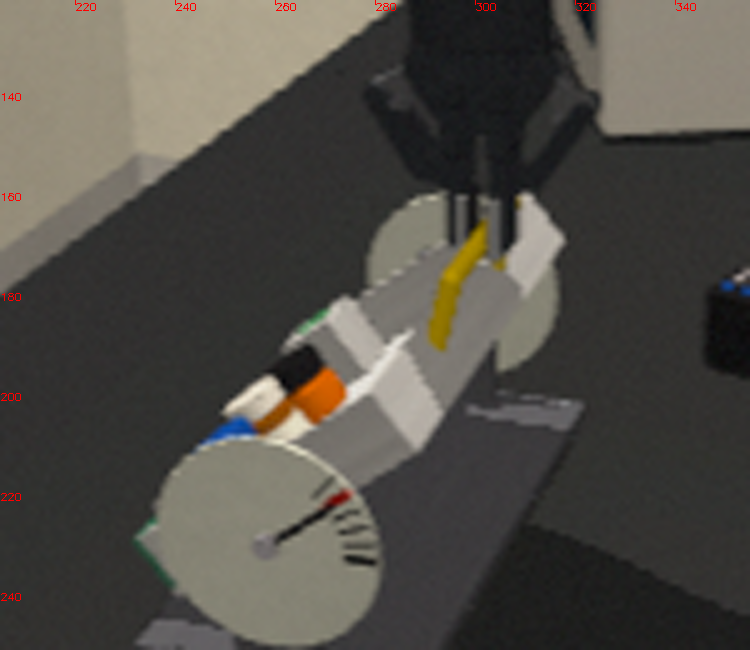

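```bash
python3 - <<'E'
from h import *
c=cams.calibration('side')
for t in (0,.35,.52,.6,.65,.7,.75,.8):
    a=proj(c,trayP((559,-151.5,.094,t),(0,172,0)));b=proj(c,trayP((559,-151.5,.094,t),(-55,172,0)))
    print(t,a.round(1),b.round(1),np.degrees(np.arctan2(-(b-a)[1],(b-a)[0])).round(1))
im=cv2.imread('pics/s28.png').astype(int)
for n in('s23','s28'):
    im=cv2.imread(f'pics/{n}.png').astype(int); g=im.sum(2)
    pts=[(x,y) for y in range(212,240) for x in range(260,284) if g[y,x]<170 and np.hypot(x-257.5,y-229.3)<(19 if n=='s28' else 24)]
    p=np.array(pts,float); v=np.linalg.svd(p-p.mean(0))[2][0]; print(n,len(p),p.mean(0),np.degrees(np.arctan(-v[1]/v[0])))
E
```

```text
0 [256.8 229.4] [276.7 232.6] -9.0
0.35 [256.8 229.4] [275.3 226.1] 10.3
0.52 [256.8 229.4] [273.7 223. ] 20.9
0.6 [256.8 229.4] [272.8 221.6] 26.2
0.65 [256.8 229.4] [272.2 220.7] 29.5
0.7 [256.8 229.4] [271.5 219.9] 33.0
0.75 [256.8 229.4] [270.8 219.1] 36.4
0.8 [256.8 229.4] [270.1 218.3] 40.0
s23 33 [270.45454545 229.12121212] -5.971110249514983
s28 29 [269.        224.5862069] -27.275573471327498
```

```bash
python3 -m crank '{"dp":[[0.12,-0.11,0],[0.23,-0.22,0],[0.23,-0.22,0],[0.23,-0.22,0]],"yaw":[0,0,0,0],"grip":[0.8,0.8,0.8,0.8]}' 
python3 -c "
from h import *
snap('side','s29');crop('s29',245,200,295,250,12,'s29c');print(status.state()['force'])"
```

```text
clock: 37.92
eef_pos: [496.1, -156.6, 186.9]
ee_rot: [-1.572, 0.001, 0.097]
force: [-7.2, -3.9, 3.7]
grip_width: 0.119
[-7.58897523 -4.36517874  3.81541566]
```

View pics/s29c.png

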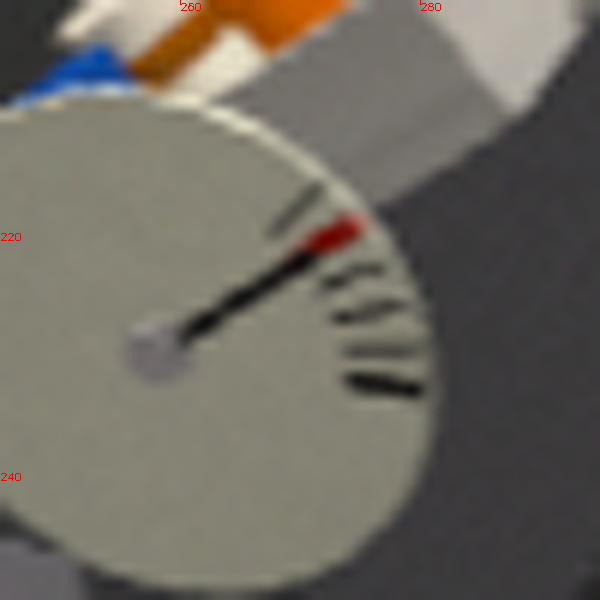

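```bash
H='x'; 
python3 -m crank '{"dp":[[0,0,0],[0,0,0],[0,0,0],[0,0,0],[0,0,0]],"yaw":[0,0,0,0,0],"grip":[0.8,0.8,0.8,0.8,0.8]}' 
python3 -m crank '{"dp":[[0,0,0],[0,0,0],[0,0,0],[0,0,0],[0,0,0]],"yaw":[0,0,0,0,0],"grip":[0.8,0.8,0.8,0.8,0.8]}' 
python3 -m crank '{"dp":[[0,0,0],[0,0,0],[0,0,0],[0,0,0],[0,0,0]],"yaw":[0,0,0,0,0],"grip":[0.8,0.8,0.8,0.8,0.8]}' 
python3 -m crank '{"dp":[[0,0,0],[0,0,0],[0,0,0],[0,0,0],[0,0,0]],"yaw":[0,0,0,0,0],"grip":[0.8,0.8,0.8,0.8,0.8]}' 
python3 -m crank '{"dp":[[0,0,0],[0,0,0],[0,0,0],[0,0,0],[0,0,0]],"yaw":[0,0,0,0,0],"grip":[0.8,0.8,0.8,0.8,0.8]}' 
python3 -m crank '{"dp":[[0,0,0],[0,0,0],[0,0,0],[0,0,0],[0,0,0]],"yaw":[0,0,0,0,0],"grip":[0.8,0.8,0.8,0.8,0.8]}' 
python3 -m crank '{"dp":[[0,0,0],[0,0,0],[0,0,0],[0,0,0],[0,0,0]],"yaw":[0,0,0,0,0],"grip":[0.8,0.8,0.8,0.8,0.8]}' 
python3 -m crank '{"dp":[[0,0,0],[0,0,0],[0,0,0],[0,0,0],[0,0,0]],"yaw":[0,0,0,0,0],"grip":[0.8,0.8,0.8,0.8,0.8]}' 
python3 -m crank '{"dp":[[0,0,0],[0,0,0],[0,0,0],[0,0,0],[0,0,0]],"yaw":[0,0,0,0,0],"grip":[0.8,0.8,0.8,0.8,0.8]}'
python3 -c "
from h import *
snap('side','s30');crop('s30',205,120,355,250,5,'s30c');snap('scene','sc30');crop('sc30',165,185,295,275,6,'sc30c')"
```

```text
clock: 38.38
eef_pos: [496.1, -156.6, 186.9]
ee_rot: [-1.572, 0.001, 0.096]
force: [-6.9, -4.2, 3.6]
grip_width: 0.117
clock: 38.8
eef_pos: [496.1, -156.6, 186.9]
ee_rot: [-1.572, 0.001, 0.096]
force: [-7.7, -4.3, 3.7]
grip_width: 0.119
clock: 39.22
eef_pos: [496.1, -156.6, 186.9]
ee_rot: [-1.572, 0.001, 0.096]
force: [-6.6, -4.3, 3.4]
grip_width: 0.126
clock: 39.63
eef_pos: [496.1, -156.6, 186.9]
ee_rot: [-1.572, 0.001, 0.096]
force: [-6.8, -4.0, 3.4]
grip_width: 0.123
clock: 40.05
eef_pos: [496.1, -156.6, 186.9]
ee_rot: [-1.572, 0.001, 0.096]
force: [-6.9, -4.5, 2.9]
grip_width: 0.122
clock: 40.47
eef_pos: [496.1, -156.6, 186.9]
ee_rot: [-1.572, 0.001, 0.096]
force: [-7.1, -4.2, 2.6]
grip_width: 0.12
clock: 40.88
eef_pos: [496.1, -156.6, 186.9]
ee_rot: [-1.572, 0.001, 0.096]
force: [-7.1, -4.0, 3.5]
grip_width: 0.123
clock: 41.3
eef_pos: [496.1, -156.6, 186.9]
ee_rot: [-1.572, 0.001, 0.096]
force: [-6.3, -3.8, 3.2]
grip_width: 0.116
clock: 41.72
eef_pos: [496.1, -156.6, 186.9]
ee_rot: [-1.572, 0.001, 0.096]
force: [-7.8, -3.3, 3.0]
grip_width: 0.121
```

View pics/s30c.png

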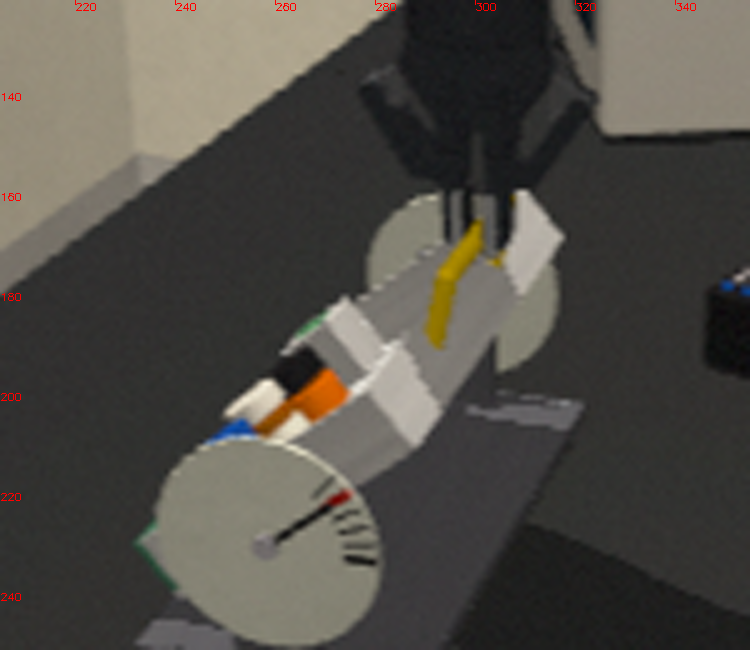

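View pics/sc30c.png

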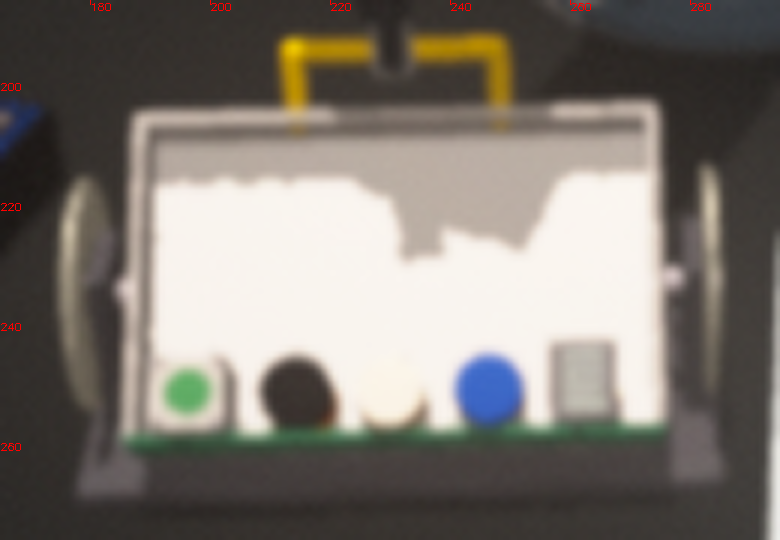

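```bash

python3 -m crank '{"dp":[[-0.43,0.27,0],[-0.81,0.53,0],[-1.17,0.79,0],[-1.53,1.08,0],[-1.87,1.37,0]],"yaw":[0,0,0,0,0],"grip":[0.8,0.8,0.8,0.8,0.8]}' 
python3 -m crank '{"dp":[[-0.34,0.31,0],[-0.66,0.63,0],[-0.98,0.96,0],[-1.28,1.30,0],[-1.57,1.66,0]],"yaw":[0,0,0,0,0],"grip":[0.8,0.8,0.8,0.8,0.8]}' 
python3 -m crank '{"dp":[[-0.29,0.35,0],[-0.55,0.73,0],[-0.81,1.11,0],[-1.05,1.5,0],[-1.28,1.9,0]],"yaw":[0,0,0,0,0],"grip":[0.8,0.8,0.8,0.8,0.8]}' 
python3 -m crank '{"dp":[[-0.12,0.22,0],[-0.22,0.42,0],[-0.32,0.62,0],[-0.42,0.82,0],[-0.52,1.03,0]],"yaw":[0,0,0,0,0],"grip":[0.8,0.8,0.8,0.8,0.8]}'
python3 -c "
from h import *
snap('side','s31');crop('s31',205,120,355,250,5,'s31c');go(439.8,-162.1,116.6)"
```

```text
clock: 42.23
eef_pos: [479.6, -158.2, 174.9]
ee_rot: [-1.572, -0.005, 0.097]
force: [-2.3, 1.5, 21.7]
grip_width: 0.118
clock: 42.65
eef_pos: [463.2, -159.9, 158.0]
ee_rot: [-1.572, -0.003, 0.097]
force: [-8.3, -0.1, 23.3]
grip_width: 0.114
clock: 43.07
eef_pos: [449.9, -161.1, 138.5]
ee_rot: [-1.572, -0.002, 0.097]
force: [-7.1, -0.2, 16.7]
grip_width: 0.121
clock: 43.48
eef_pos: [444.6, -161.6, 128.1]
ee_rot: [-1.572, -0.001, 0.097]
force: [-9.4, -1.9, 16.8]
grip_width: 0.115
t 43.5 pos [ 444.4 -161.6  127.7] yaw 5.5 grip 0.116 -> dp [-0.46  1.11 -0.01] rows 0.3 yaw None
```

View pics/s31c.png

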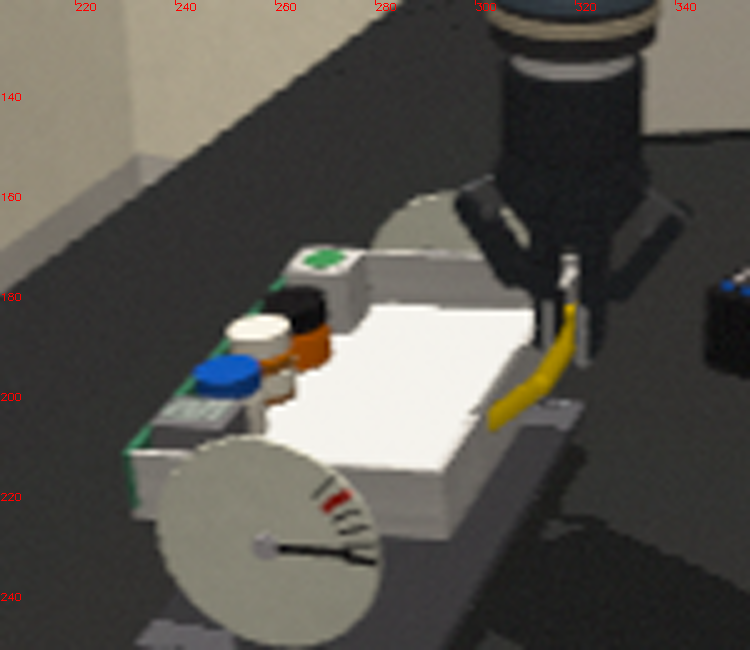

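```bash

python3 -m crank '{"dp":[[-0.1,0.22,0],[-0.2,0.45,0],[-0.3,0.7,0],[-0.4,0.9,0],[-0.46,1.08,0]],"yaw":[0,0,0,0,0],"grip":[0.8,0.8,0.8,0.8,0.8]}' 
python3 -m crank '{"dp":[[0,0,0],[0,0,0],[0,0,0]],"yaw":[0,0,0],"grip":[0.8,0.8,0.8]}' 
python3 -c "
from h import *
snap('side','s32');crop('s32',235,180,305,250,10,'s32c');go(439.8,-162.1,116.6)"
```

```text
clock: 43.95
eef_pos: [440.1, -162.0, 117.1]
ee_rot: [-1.572, -0.001, 0.097]
force: [-8.1, -1.4, 14.2]
grip_width: 0.121
clock: 44.2
eef_pos: [439.9, -162.0, 116.8]
ee_rot: [-1.572, -0.001, 0.097]
force: [-7.2, -1.7, 7.5]
grip_width: 0.12
t 44.2 pos [ 439.9 -162.   116.9] yaw 5.5 grip 0.121 -> dp [-0.01  0.03 -0.01] rows 0.0 yaw None
```

View pics/s32c.png

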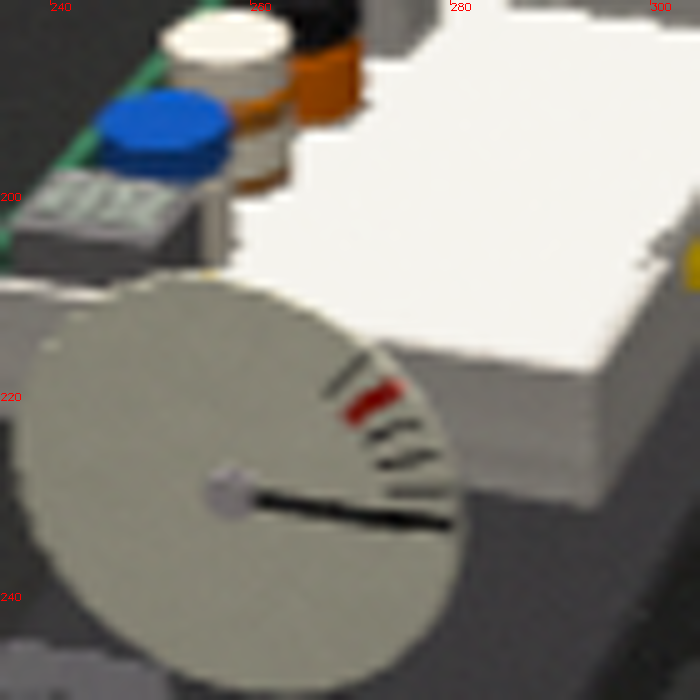

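```bash

python3 -m crank '{"dp":[[0,0.1,0],[0,0.1,0],[0,0.1,0],[0,0.1,0]],"yaw":[0,0,0,0],"grip":[0.8,0.8,0.8,0.8]}' 
python3 -m crank '{"dp":[[0,0,0],[0,0,0],[0,0,0],[0,0,0]],"yaw":[0,0,0,0],"grip":[2.2,2.2,2.2,2.2]}' 
python3 -m crank '{"dp":[[0,-2,0],[0,-5,0],[0,-9,0],[0,-12,0],[0,-12,0]],"yaw":[0,0,0,0,0],"grip":[2.2,2.2,2.2,2.2,2.2]}' 
python3 -m crank '{"dp":[[3,0,0],[6,0,0],[9,0,0],[9,0,0],[9,0,0]],"yaw":[0,0,0,0,0],"grip":[2.2,2.2,2.2,2.2,2.2]}' 
python3 -c "
from h import *
import pickle
c=snap('wrist','w33');pickle.dump(c,open('c33.pkl','wb'));snap('scene','sc33');crop('sc33',165,185,295,275,6,'sc33c');snap('side','s33');crop('s33',225,150,335,250,7,'s33c')"
```

```text
clock: 44.58
eef_pos: [439.7, -162.0, 115.9]
ee_rot: [-1.572, -0.0, 0.097]
force: [-10.3, -2.3, 11.1]
grip_width: 0.116
clock: 44.92
eef_pos: [440.1, -161.7, 115.0]
ee_rot: [-1.571, -0.001, 0.097]
force: [0.4, -0.3, 1.3]
grip_width: 0.255
clock: 45.33
eef_pos: [441.9, -162.4, 240.5]
ee_rot: [-1.574, -0.007, 0.097]
force: [0.1, -0.8, 0.8]
grip_width: 0.261
clock: 45.75
eef_pos: [530.1, -152.7, 233.9]
ee_rot: [-1.57, 0.001, 0.098]
force: [-0.8, -0.2, -0.4]
grip_width: 0.256
```

View pics/w33.png

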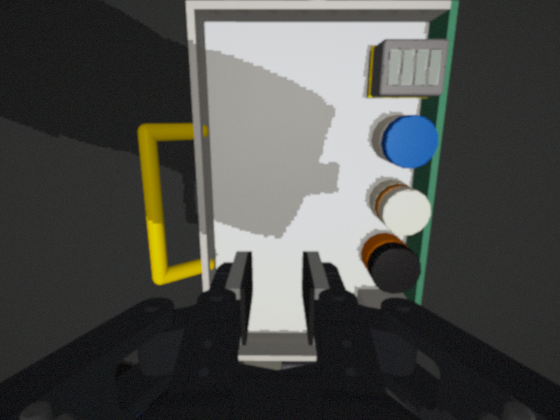

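View pics/sc33c.png

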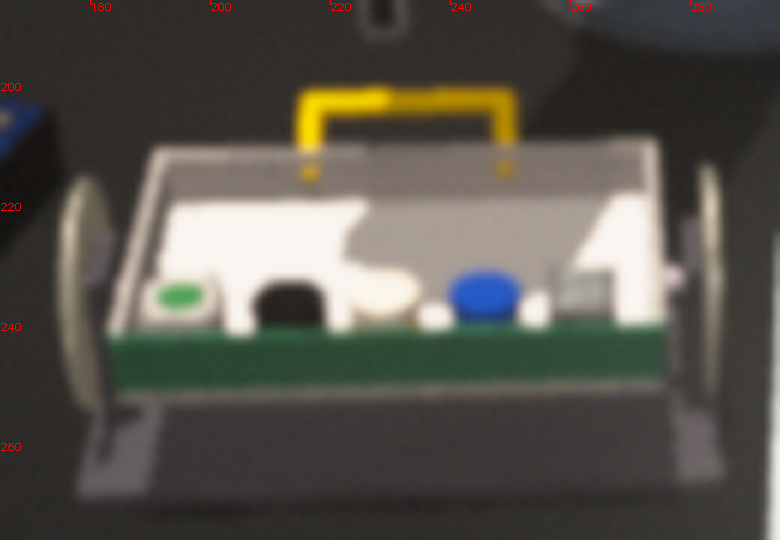

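View pics/s33c.png

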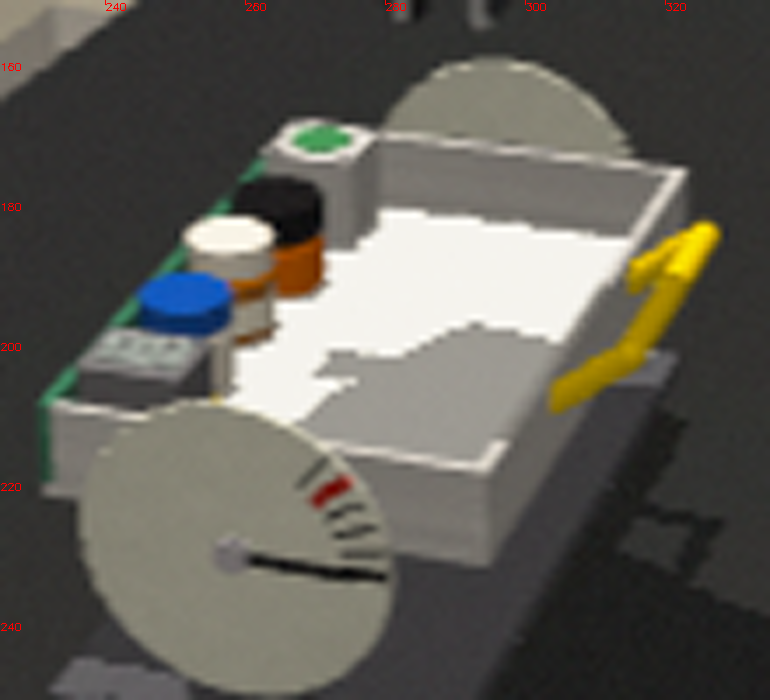

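```bash

python3 -m crank '{"dp":[[3,0,-3],[6,0,-4],[8,0,-5],[8,0,-5],[8,0,-5]],"yaw":[0,0,0,0,0],"grip":[2.2,2.2,2.2,2.2,2.2]}' 
python3 -m crank '{"dp":[[0,0,0],[0,0,0],[0,0,0],[0,0,0]],"yaw":[0,0,0,0],"grip":[2.2,2.2,2.2,2.2]}' 
python3 -c "
from h import *
import pickle
c=snap('wrist','w34');pickle.dump(c,open('c34.pkl','wb'));crop('w34',180,0,430,360,2,'w34c')"
```

```text
clock: 46.32
eef_pos: [613.7, -195.6, 234.3]
ee_rot: [-1.571, 0.001, 0.096]
force: [0.0, -0.2, 0.6]
grip_width: 0.26
clock: 46.65
eef_pos: [613.3, -194.9, 235.4]
ee_rot: [-1.571, -0.001, 0.097]
force: [-0.1, -0.4, 0.5]
grip_width: 0.262
```

View pics/w34c.png

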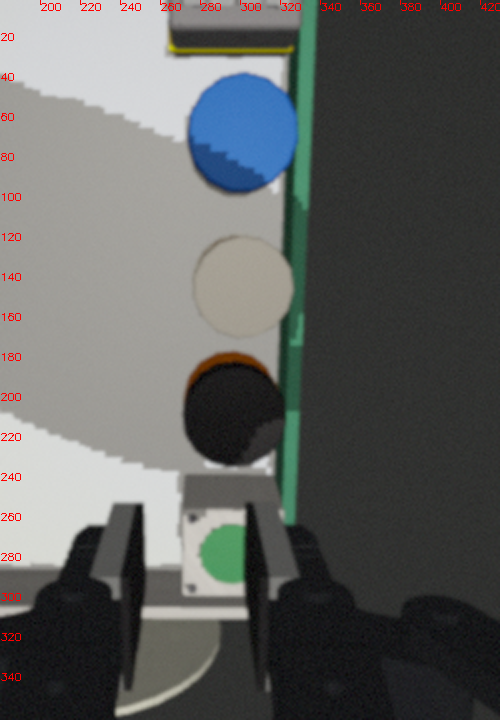

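```bash
python3 -c "
from h import *
import pickle
c=pickle.load(open('c34.pkl','rb'))
q=np.array([559,-151.5]);cs,sn=np.cos(.094),np.sin(.094)
for n,uv,z in [('blue',(301.5,66),127),('amber',(301.5,143),129),('orange',(297.5,207),125),('filt',(295.5,277),127),('rimO',(336,40),119),('rimO',(327,250),119)]:
    p=atz(c,uv,z); e=p[:2]-q; print(n,'tray',(cs*e[0]+sn*e[1]).round(1),(-sn*e[0]+cs*e[1]).round(1))
"
```

```text
blue tray 65.5 50.0
amber tray 66.5 -1.1
orange tray 64.8 -49.1
filt tray 64.2 -106.1
rimO tray 89.3 67.6
rimO tray 89.6 -86.3
```

```bash
python3 -c "
from h import *
import pickle
c=pickle.load(open('c33.pkl','rb'))
q=np.array([559,-151.5]);cs,sn=np.cos(.094),np.sin(.094)
for n,uv,z in [('cuv',(415,67),125),('blue',(409,141),127),('amber',(405,211),129)]:
    p=atz(c,uv,z); e=p[:2]-q; print(n,'tray',(cs*e[0]+sn*e[1]).round(1),(-sn*e[0]+cs*e[1]).round(1))
snap('side','s35')
print(bot.hand_in(), status.state()['clock'])"
```

```text
cuv tray 63.3 99.7
blue tray 63.7 50.6
amber tray 65.4 -0.3
the job is handed in; nothing more can be done
the job is handed in; nothing more can be done
```

View pics/s35.png

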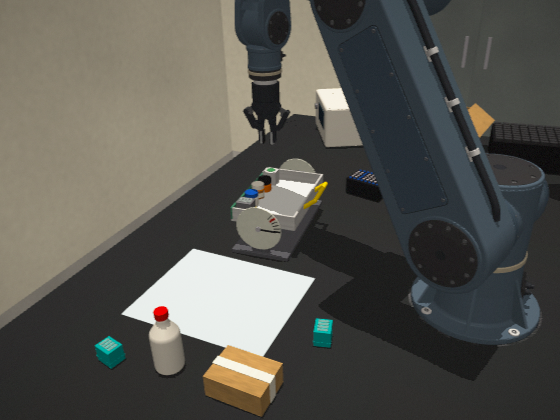

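The job is done and handed in at about 47 s. I levelled the tray and put all five standards in it side by side. I then tipped it to the red 40 degree mark, held it there for about 3.8 s, and brought it back level.

- **Orange pot:** while I was away from it, it was found about 4 cm from where I had placed it, next to the green wall and in the filter block's path. I pushed it back into its own place with the closed fingers before tipping.
- **Tray:** at the end the pointer covers the level mark, to within about 1 degree. The rim and handle sit where they did after the first levelling.
- **Standards:** all five measure within about 1 mm of touching the green wall. The first wrist picture after levelling put the blue and amber jars 2 mm further from the wall, but it may have been taken before the arm had settled. The cuvette block could only be measured in that picture; it read as touching.
- **Other items:** the tip rack, carton, wash bottle and both turquoise look-alikes were never touched. In the last side picture they look to be where they started.
- **Forces:** in the readings I took, the wrist force stayed below about 26 N while turning the handle.

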